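Refit the bread slicer's crumb tray until its interlock clicks

ROBOT

A 6-joint arm with a two-finger parallel gripper is mounted at the origin on the work surface. World frame = base frame: x ahead of the robot, y to its left, z up, the work surface at z = 0. Lengths are in m, angles in rad, forces in N, time in s.
With the tool pointing down it reaches from about 0.35 to 0.775 m from the base axis. Payload 5.5 kg.
Tool frame: the origin (TCP) lies at the very end of the fingers, on their centre line; the grasp point (between the pads) lies 19 mm behind it; x points along the fingers, y is the direction in which the jaws open and shut, and the axes are right-handed (so a half turn about x gives the same grasp; the last joint's range is limited). The gripper opens to 85 mm and grips with 20 to 120 N. Pads are 22 mm wide; open, the fingers measure 114 mm over their backs; the gripper's body (76 mm by 85 mm) begins 54 mm behind the grasp point. The pads swing forward as they close: fully open they stand 13 mm farther back than shut.
Start: joints at [1.152, 0.313, 0.046, 1.304, 0, 1.431], TCP at [0.158, 0.553, 0.231] pointing down, gripper open.
Joint ranges: [-2.76, 2.76], [-0.86, 1.69], [-1.03, 1.26], [-2.2, 2.34], [-1.47, 1.5], [-3.14, 3.14]. Speed limits (rad/s): [2.57, 2.57, 3.14, 3.14, 3.14, 3.14].

INTERFACE

Orientations are given as a unit quaternion [w, x, y, z].
In Python, from workcell import env gives the robot as it stands.
- The arm moves only by the tool drive_tool, never from a script. Its argument "plan" is a list that holds one entry, the list of rows, each a list of 7 numbers: the shift along the tool's x, y, z in cm, then the turn, a rotation vector about the tool's x, y, z in degrees, then the opening, from 0 (shut) to 1 (fully open). In form: [[[tx, ty, tz, wx, wy, wz, fingers], ...]]. A call has exactly 5 rows; each row shifts and turns the commanded pose from where the row before left it, along the tool's axes as they then stand; what a row does not reach is not made up. A row lasts 1/12 s, in which the tool goes at most 41.7 mm and 7.16 degrees, less where a joint would pass 70% of its speed; a pose out of reach is approached as far as the arm can. A call with a gripper value outside its range is refused whole. The fingers move at their own pace and stop on an object; "squeeze" is the grip in N (left out, the last holds). Time passes only in rows, so rows that do not move let the fingers close, or fill a call up. It gives the time, the measured TCP pose, the force and the opening at its end, in the units of the state.
- env.get_state(): the state, without advancing time (a new reading comes with each control period).
- env.read_camera(name): name is "side" or "top" or "wrist"; returns the picture (384x512x3 uint8, red, green, blue); there is no depth.
- env.camera_model(name): a dict with "camera_matrix" (3x3 intrinsics, pixels), "camera_from_world" (4x4, takes a point from world to camera coordinates); the wrist camera has in their place "T_tool_cam" (4x4, takes a point from camera to tool coordinates, whose origin is the TCP and whose axes are the tool frame's). Camera axes: x right, y down, z forward; pixel columns grow to the right and rows downward; lengths in m; the calibration is good to about 2 mm. A picture is of the moment at which its call begins: read the wrist's pose just before it. camera_model takes no time and is no camera call.
- env.hand_in(): hands the job in, once; it reports no verdict.
The state is a dict: "clock": time; "joint_pos": joint angles; "qvel": joint speeds; "tau": joint torques, N m; "tcp_pos": TCP position; "orientation": TCP orientation; "wrist_force": force on the tool from outside, world axes, zero at the start; "ft_torque": the same for the moment, N m; "finger_gap": finger opening in m.
Only numpy, scipy, OpenCV 4.12 (cv2) and the standard library are available. Lean on these libraries where they do the work, as an engineer would, in place of code of your own. Each camera call takes 0.05 s, during which the arm holds its last target.

TASK

Put the washed steel crumb tray back in the bread slicer: carry it by its pan, set it down with its nose between the two runners in front of the machine and let go. Then take hold of its bar handle and slide it in on the bench just until its front plate clicks the roller lever microswitch beside the runners, never forcing the lever into its overtravel, and let go. Leave the scraper, scoop, shaker and brush that lie around it where they are.

Things in the scene. Friction and masses are not known exactly. Their poses are not given: they have to be found in the camera images.
- slicer: Fixed disc bread slicer at the robot's right: steel base 280 x 300 mm, 89 mm high, under a blade guard, motor and loaf trough up to 370 mm. Origin on the bench, at the middle of the base's front face; +x into the machine (the way the tray slides), +y to the switch's side, z up. The tray goes into a tunnel 80 mm wide, 50 mm high in the base.
- runner_mouth (a point): Point on the bench midway between the front ends of the two steel runners (22 mm high, 12 mm thick), at slicer x = -90 mm; axes as the slicer's. The ends are bent outward as a funnel, 96 mm apart inside at this point; from 45 mm further in (slicer x = -45 mm) the runners are straight, inner faces 66 mm apart, on into the tunnel. The tray slides on the bench between them.
- switch_lever (a joint): Angle (rad) of the switch's sprung lever, 60 mm long, on an upright pivot. 0 = free; the tray's front plate raises it by 1/60 rad per mm of tray travel. It clicks at 0.133 (8 mm); to 0.233 (14 mm) is allowed travel, beyond is overtravel, end stop at 0.32. Needs 0.6 N to start, 1 N at the click; springs back if not held, but the tray's friction on the bench holds it.
- roller (a point): Centre of the white roller (diameter 12 mm, 10 mm tall, axis upright, 34.5 mm above the bench) at the lever's end. Free, it is at slicer x = -104, y = 52 mm; the tray's plate meets it with its inner face at x = -110 mm. At the click that face is at x = -102 mm, 12 mm short of the runners' ends; at the allowed limit x = -96 mm, 6 mm short. It is just in front of the runner's bent end, above it.
- switch (a point): Centre of the microswitch: a fixed black block 49 mm (y) x 24 (x) x 17 mm on a small bracket, its top 43 mm above the bench, at slicer x = -71, y = 98 mm, beside the +y runner. Its lever and roller stand in front of it.
- tray_center (a point): Centre of the crumb tray's pan, 17.5 mm above its underside. Open steel pan 240 mm long (x), 60 wide (y), 35 high, walls 3 mm; +x to its plain nose end, which goes in first, z up. It starts flat and upright on the bench and can be gripped over the outside of both long walls. About 0.48 kg (0.34 to 0.62); balances 22 mm behind this point, towards the handle.
- tray_nose (a point): Middle of the pan's nose end, 120 mm ahead (+x) of tray_center, same height. When the switch clicks it is 138 mm inside the slicer's front face (slicer x = 138 mm).
- tray_plate (a point): Middle of the inner face (the one that meets the roller) of the tray's upright front plate, 120 mm behind tray_center, 26 mm above the underside. Plate 130 mm wide, 4 mm thick, from 2 to 50 mm above the bench.
- tray: The whole tray with its handle: origin on the underside below the middle of the pan; axes as tray_center.
- tray_handle: The tray's bow handle: origin at the middle of its round bar, diameter 10 mm, lying across the tray (along y) between two arms 96 mm apart; 169 mm behind tray_center, 30 mm above the underside. 40 mm is free between bar and plate: pinch it from above, a finger either side of the bar, opened to about 40 mm. The bar swivels in a pinch, so the tray cannot be carried level by it.
- scraper: Bystander: bench scraper, steel blade 120 x 75 mm with a wooden grip, 22 mm high, lying beside the tray.
- scoop: Bystander: aluminium flour scoop, 190 mm long, 60 mm wide, 60 mm high, lying on the tray's other side.
- shaker: Bystander: aluminium flour shaker, 72 mm across, 88 mm tall, near the switch side of the runners.
- brush: Bystander: hand brush, 200 mm long, near the other side of the runners.

How it is judged:
On the way, in this order (a step that is already met when the one before it is completed fails the run):
1. the tray is set down flat with its nose between the runners, not yet at the switch, and let go (x of tray_nose in the frame of slicer between -0.085 and 0.12 m and y of tray_nose in the frame of slicer between -0.045 and 0.045 m and z of tray_center in the frame of slicer below 0.023 m and angle between tray's own z axis and vertical below 0.05 rad and value of joint switch_lever below 0.06 rad and contact force between the fingers and tray below 0.1 N and linear speed of tray below 0.01 m/s), for 0.2 s.
2. the bar handle is pinched while the tray is still short of the click (contact force between the fingers and tray_handle above 8 N and value of joint switch_lever below 0.133 rad and x of tray_nose in the frame of slicer above -0.095 m), for 0.1 s.
At the end, for the whole second after the job is handed in: The tray lies flat on the bench between the runners (within 8 mm of their middle line, in line within 0.07 rad), at rest and let go, its front plate holding the switch lever between its click (0.133 rad, 8 mm of roller travel) and its allowed limit (0.233 rad, 14 mm) (value of joint switch_lever between 0.133 and 0.233 rad and x of tray in the frame of slicer between 0.01 and 0.03 m and y of tray in the frame of slicer between -0.008 and 0.008 m and angle between the x axis of tray and the x axis of slicer, either way round below 0.07 rad and angle between tray's own z axis and vertical below 0.05 rad and linear speed of tray below 0.01 m/s and contact force between the fingers and tray below 0.1 N); the robot touches nothing.
It fails at once if the switch lever is forced into its overtravel (beyond 0.24 rad) (value of joint switch_lever above 0.24 rad).
It fails at once if the scraper, scoop, shaker or brush is shifted by more than 30 mm (distance of any of scraper, scoop, shaker, brush from where it was at the start of the episode above 0.03 m).
It also fails if it takes over 64 s, if anything falls off the work surface, if the arm or the gripper's body presses on something with over 40 N, if the wrist force passes 120 N, or if a joint passes its speed limit or range.

## Working session

There is one attempt and no reset: what is moved stays moved. The work goes in short steps, Python scripts to look and compute and a tool call to move; the robot and the scene stay as the last step left them, time stands still between calls to the robot, and variables do not carry over. Pictures are saved under pics/ and viewed, and the job is handed in when it is done.

Besides the shell and the picture viewer there is one more tool, called after "Emit:" by a JSON object that holds its "method" and its "body". drive_tool: Moves the arm, as the interface text tells. Its arguments: {"type":"object","properties":{"plan":{"type":"array","items":{"type":"array","items":{"type":"array","items":{"type":"number"}}}},"squeeze":{"type":"number"}},"required":["plan"]}

```bash
ls; mkdir -p pics
python3 - <<'E'
from workcell import env
import cv2
print(env.get_state())
for n in ("top","side","wrist"):
    m=env.camera_model(n); print(n,m)
    im=env.read_camera(n); cv2.imwrite(f"pics/{n}0.png",im[:,:,::-1])
E
```

```text
pics
{'clock': 0.0, 'joint_pos': array([1.15237106e+00, 3.13971757e-01, 4.49773645e-02, 1.30361848e+00,
       1.98157987e-06, 1.43120384e+00]), 'qvel': array([-0.00025502, -0.00056283,  0.00104243,  0.00112334, -0.0003203 ,
       -0.00071877]), 'tau': array([ 5.09805795e-04, -4.80618775e+01,  2.98535872e+01,  1.94230280e-02,
       -4.21012219e-04, -2.71516569e-06]), 'tcp_pos': array([0.15805065, 0.55231113, 0.23042452]), 'orientation': array([ 0.70006807,  0.09764598,  0.70042317, -0.09888041]), 'wrist_force': array([-0.03856752, -0.20299672, -0.54891039]), 'ft_torque': array([-0.01827322,  0.0375799 ,  0.04124563]), 'finger_gap': 0.0851583717104024}
top {'camera_matrix': array([[452.54165064,   0.        , 252.81143967],
       [  0.        , 452.54165064, 195.38779952],
       [  0.        ,   0.        ,   1.        ]]), 'camera_from_world': array([[-0.01428916, -0.99989639,  0.00174205,  0.06227829],
       [-0.98124875,  0.01368772, -0.19225905,  0.54266831],
       [ 0.19221528, -0.00445661, -0.98134266,  1.21456783],
       [ 0.        ,  0.        ,  0.        ,  1.       
[... 285 characters left out ...]
, -0.40450118, -0.67671409,  0.37076404],
       [ 0.57673046,  0.35434197, -0.73608678,  0.88736171],
       [ 0.        ,  0.        ,  0.        ,  1.        ]])}
wrist {'camera_matrix': array([[328.87760903,   0.        , 258.89764538],
       [  0.        , 328.87760903, 195.51497934],
       [  0.        ,   0.        ,   1.        ]]), 'T_tool_cam': array([[-1.52063192e-04, -3.10666649e-01,  9.50518916e-01,
        -1.42201413e-01],
       [ 9.99999938e-01, -3.48143945e-04,  4.61921055e-05,
        -2.49311510e-04],
       [ 3.16567058e-04,  9.50518865e-01,  3.10666683e-01,
        -7.95839653e-02],
       [ 0.00000000e+00,  0.00000000e+00,  0.00000000e+00,
         1.00000000e+00]])}
```

View pics/top0.png

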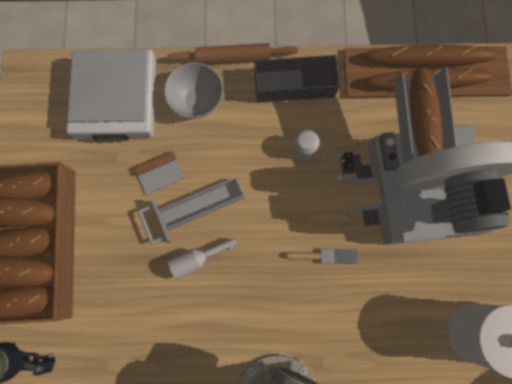

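View pics/side0.png

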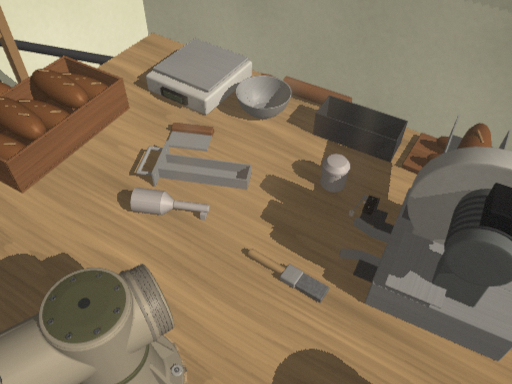

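View pics/wrist0.png

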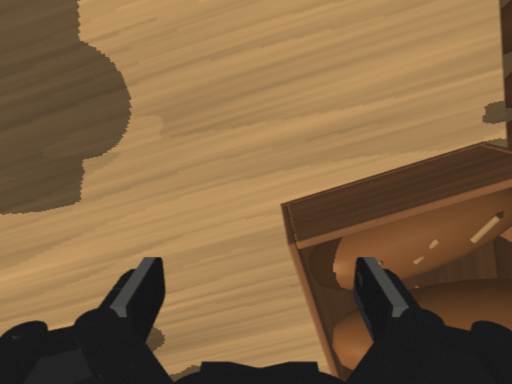

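The top view shows the tray with its nose at about (238,190), its plate near (160,220), and its handle near (148,222). The slicer front is near x=375, with the runners at rows ~178 and ~213. Next I zoom in.

Run:
```python
import cv2
a=cv2.imread("pics/top0.png"); s=cv2.imread("pics/side0.png")
def c(im,x0,y0,x1,y1,f,n): cv2.imwrite(n,cv2.resize(im[y0:y1,x0:x1],None,fx=f,fy=f,interpolation=cv2.INTER_CUBIC))
c(a,125,140,255,285,5,"pics/t_tray.png")
c(a,280,120,400,270,4,"pics/t_sl.png") if 0 else c(a,320,140,420,250,5,"pics/t_sl.png")
c(s,120,110,260,225,5,"pics/s_tray.png")
c(s,320,170,430,300,4.5,"pics/s_sl.png")
```

```text
(no output)
```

View pics/t_tray.png

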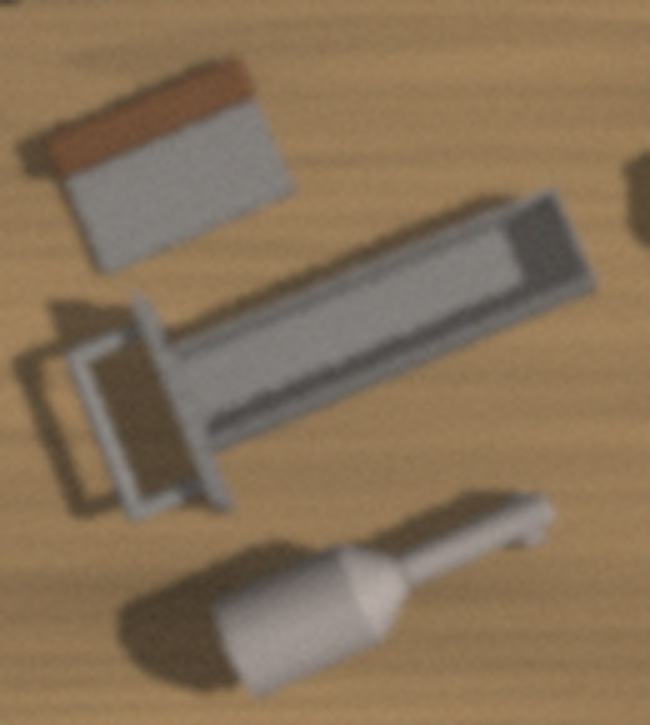

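View pics/t_sl.png

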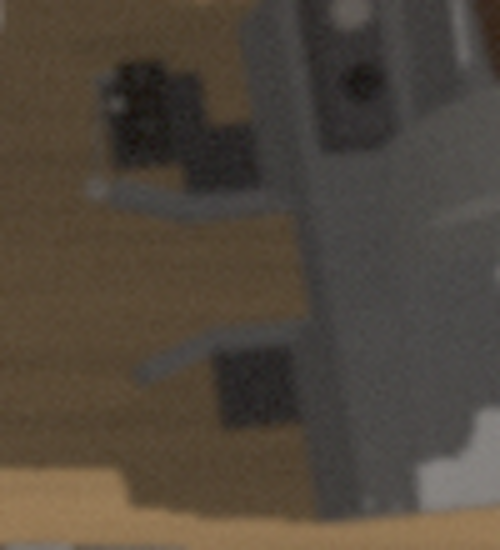

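View pics/s_tray.png

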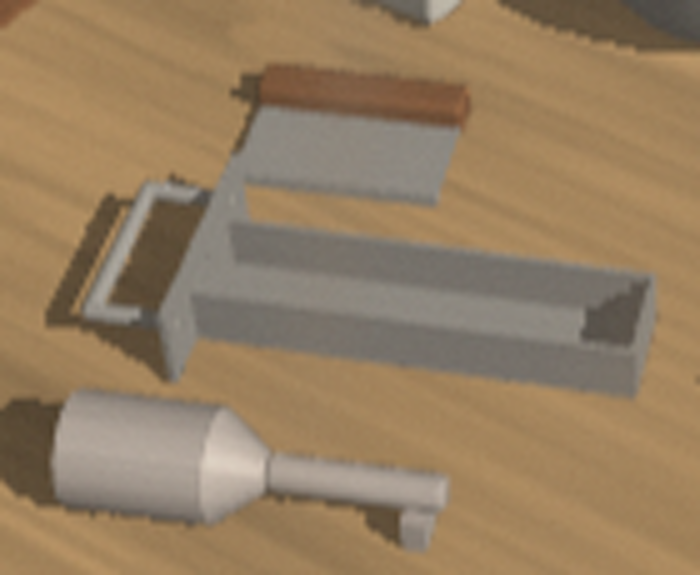

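View pics/s_sl.png

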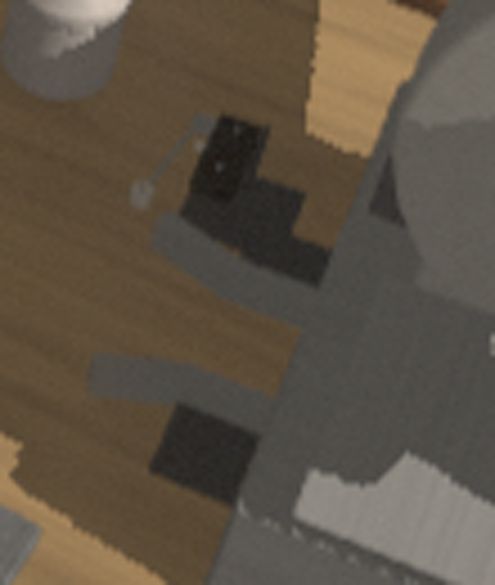

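```bash
cat > h.py <<'E'
import numpy as np, cv2
from scipy.optimize import least_squares
from scipy.spatial.transform import Rotation as R
from workcell import env
def cam(n, st=None):
    m=env.camera_model(n); K=np.array(m["camera_matrix"])
    if n!="wrist": return K,np.array(m["camera_from_world"])
    st=st or env.get_state()
    T=np.eye(4); q=st["orientation"]; T[:3,:3]=R.from_quat([q[1],q[2],q[3],q[0]]).as_matrix(); T[:3,3]=st["tcp_pos"]
    return K,np.linalg.inv(T@np.array(m["T_tool_cam"]))
def proj(c,P):
    K,E=c; P=np.atleast_2d(P); p=P@E[:3,:3].T+E[:3,3]; p=p@K.T; return p[:,:2]/p[:,2:]
def world(q,P):  # q=x,y,yaw[,z]
    P=np.atleast_2d(np.array(P,float)); c,s=np.cos(q[2]),np.sin(q[2])
    z=q[3] if len(q)>3 else 0
    return np.c_[q[0]+c*P[:,0]-s*P[:,1], q[1]+s*P[:,0]+c*P[:,1], P[:,2]+z]
def fit(obs,q0):  # obs list of (cam, [pts], [uv])
    f=lambda q: np.concatenate([(proj(c,world(q,P))-np.array(uv)).ravel() for c,P,uv in obs])
    r=least_squares(f,q0,loss="soft_l1",f_scale=1.0)
    return r.x,f(r.x).reshape(-1,2)
def tri(c1,u1,c2,u2):
    P1=c1[0]@c1[1][:3]; P2=c2[0]@c2[1][:3]
    X=cv2.triangulatePoints(P1,P2,np.array(u1,float).reshape(2,1),np.array(u2,float).reshape(2,1)).ravel(); return X[:3]/X[3]
def snap(n,name):
    st=env.get_state(); im=env.read_camera(n); cv2.imwrite(f"pics/{name}.png",im[:,:,::-1]); np.save(f"pics/{name}.npy",np.array([st["tcp_pos"].tolist()+st["orientation"].tolist()])); return st
def camsaved(name):
    a=np.load(f"pics/{name}.npy")[0]; return cam("wrist",{"tcp_pos":a[:3],"orientation":a[3:]})
E
python3 - <<'E'
from h import *
t,s=cam("top"),cam("side")
np.set_printoptions(precision=4,suppress=True)
m=1e-3
obs=[(t,np.array([[120,30,35],[-122,65,50],[-169,48,30],[-169,-48,30]])*m,[(236.2,178),(153,198.6),(140,211),(151.6,242.4)]),
(s,np.array([[120,30,35],[120,-30,35],[120,-30,0],[-122,65,50],[-169,48,30],[-169,-48,30]])*m,[(251,165),(247.2,180.4),(246.8,189.4),(168,140.4),(150,147),(138,172.4)])]
for q0 in ([0.5,0.2,-1.2],[0.5,0.2,-1.2,0.]):
    q,r=fit(obs,q0); print(q,np.degrees(q[2])); print(r)
print("roller",tri(t,(339,177.4),s,(351.3,212.9)))
print("cams",[-c[1][:3,:3].T@c[1][:3,3] for c in (t,s)])
obs=[(t,np.array([[-104,52,39.5],[-90,-53,22]])*m,[(339,177.4),(348.6,215)]),(s,np.array([[-104,52,39.5],[-90,-48,22]])*m,[(351.3,212.9),(340.5,249)])]
q,r=fit(obs,[0.5,-0.3,-1.57]); print(q,np.degrees(q[2])); print(r)
E
```

```text
[ 0.5268  0.2019 -1.1806] -67.64070139618445
[[-0.3485 -0.6525]
 [-1.8248 -0.6052]
 [-0.7063  0.1546]
 [-0.2964 -0.023 ]
 [ 0.603   0.2512]
 [ 0.172   0.8456]
 [ 0.5421  0.9853]
 [-0.4907  0.3701]
 [ 0.1957  1.0308]
 [ 0.251  -0.1572]]
[ 0.5249  0.2002 -1.1836  0.0041] -67.81458744237744
[[ 0.2731 -0.2472]
 [-1.5439 -0.3711]
 [-0.503   0.3917]
 [-0.1477  0.3642]
 [ 0.7711 -0.0911]
 [ 0.2587  0.548 ]
 [ 0.6268  0.7308]
 [-0.5347 -0.2265]
 [ 0.091   0.4267]
 [-0.0082 -0.7218]]
roller [ 0.595  -0.1917  0.0361]
cams [array([0.2999, 0.0603, 1.2961]), array([-0.1505, -0.3733,  0.9079])]
[ 0.5491 -0.2997 -1.487 ] -85.19914567629307
[[-0.0587  0.9402]
 [-0.986   0.0514]
 [ 0.2249 -0.2467]
 [ 0.7894 -0.0692]]
```

```bash
cat >> h.py <<'E'
def plan(pos,ydir,n,grip=1.0,p0=None,R0=None):
    """ydir: desired world dir angle (rad) of tool y (mod pi chosen nearest); prints rows"""
    st=env.get_state(); q=st["orientation"]
    R0=R.from_quat([q[1],q[2],q[3],q[0]]) if R0 is None else R0
    p0=np.array(st["tcp_pos"]) if p0 is None else np.array(p0)
    best=None
    for k in (0,np.pi):
        y=np.array([np.cos(ydir+k),np.sin(ydir+k),0]); x=np.array([0,0,-1.]); z=np.cross(x,y)
        Rt=R.from_matrix(np.c_[x,y,z]); w=(R0.inv()*Rt).as_rotvec()
        if best is None or np.linalg.norm(w)<np.linalg.norm(best[1]): best=(Rt,w)
    Rt,w=best; rows=[]; d=(np.array(pos)-p0)/n; Rc=R0
    for i in range(n):
        t=Rc.inv().apply(d)*100
        rows.append([*np.round(t,2).tolist(),*np.round(np.degrees(w/n),2).tolist(),grip]); Rc=Rc*R.from_rotvec(w/n)
    print("dist mm/row",np.linalg.norm(d)*1000,"deg/row",np.degrees(np.linalg.norm(w))/n); 
    for r in rows: print(r)
    return rows
def show():
    st=env.get_state(); q=st["orientation"]; M=R.from_quat([q[1],q[2],q[3],q[0]]).as_matrix()
    print("t",st["clock"],"tcp",st["tcp_pos"].round(4),"ydir",np.degrees(np.arctan2(M[1,1],M[0,1])).round(2),"xaxis",M[:,0].round(4),"zaxis",M[:,2].round(3),"F",st["wrist_force"].round(2),"gap",round(st["finger_gap"],4),"j",st["joint_pos"].round(2))
E
python3 - <<'E'
from h import *
show()
tr=[0.5265,0.2015,-1.181]
g=world(tr,[[-0.022,0,0]])[0]; print(g)
plan([g[0],g[1],0.20],tr[2]+np.pi/2,15)
E
```

```text
t 0.15 tcp [0.1581 0.5524 0.2306] ydir 74.02 xaxis [-6.0e-04 -1.3e-03 -1.0e+00] zaxis [ 0.961 -0.275 -0.   ] F [-0.48  0.38  0.44] gap 0.0855 j [ 1.15  0.31  0.05  1.3  -0.    1.43]
[0.51814   0.2218497 0.       ]
dist mm/row 32.64980446385334 deg/row 3.445963631897021
[0.21, -1.46, 2.91, 3.45, 0.0, 0.01, 1.0]
[0.21, -1.28, 3.0, 3.45, 0.0, 0.01, 1.0]
[0.21, -1.1, 3.07, 3.45, 0.0, 0.01, 1.0]
[0.2, -0.91, 3.13, 3.45, 0.0, 0.01, 1.0]
[0.2, -0.72, 3.18, 3.45, 0.0, 0.01, 1.0]
[0.2, -0.53, 3.22, 3.45, 0.0, 0.01, 1.0]
[0.2, -0.34, 3.24, 3.45, 0.0, 0.01, 1.0]
[0.2, -0.14, 3.26, 3.45, 0.0, 0.01, 1.0]
[0.2, 0.06, 3.26, 3.45, 0.0, 0.01, 1.0]
[0.2, 0.25, 3.25, 3.45, 0.0, 0.01, 1.0]
[0.2, 0.45, 3.23, 3.45, 0.0, 0.01, 1.0]
[0.2, 0.64, 3.2, 3.45, 0.0, 0.01, 1.0]
[0.2, 0.83, 3.15, 3.45, 0.0, 0.01, 1.0]
[0.2, 1.02, 3.1, 3.45, 0.0, 0.01, 1.0]
[0.2, 1.2, 3.03, 3.45, 0.0, 0.01, 1.0]
```

Emit:
{"method": "drive_tool", "body": {"plan": [[[0.2,-1.45,2.9,3.45,0,0,1],[0.2,-1.3,3.0,3.45,0,0,1],[0.2,-1.1,3.05,3.45,0,0,1],[0.2,-0.9,3.15,3.45,0,0,1],[0.2,-0.7,3.2,3.45,0,0,1]]]}}

```text
clock: 0.57
tcp_pos: [0.2791, 0.4415, 0.221]
orientation: [0.677, 0.203, 0.677, -0.203]
wrist_force: [0.7, 0.6, -0.4]
finger_gap: 0.0855
```

Emit:
{"method": "drive_tool", "body": {"plan": [[[0.2,-0.55,3.2,3.45,0,0,1],[0.2,-0.35,3.25,3.45,0,0,1],[0.2,-0.15,3.25,3.45,0,0,1],[0.2,0.05,3.25,3.45,0,0,1],[0.2,0.25,3.25,3.45,0,0,1]]]}}

```text
clock: 0.98
tcp_pos: [0.3988, 0.3308, 0.211]
orientation: [0.639, 0.302, 0.639, -0.302]
wrist_force: [0.6, 0.4, 0.3]
finger_gap: 0.0852
```

Emit:
{"method": "drive_tool", "body": {"plan": [[[0.2,0.45,3.25,3.45,0,0,1],[0.2,0.65,3.2,3.45,0,0,1],[0.2,0.85,3.15,3.45,0,0,1],[0.2,1.0,3.1,3.45,0,0,1],[0.2,1.2,3.05,3.45,0,0,1]]]}}

```text
clock: 1.4
tcp_pos: [0.5191, 0.2201, 0.2009]
orientation: [0.586, 0.395, 0.587, -0.395]
wrist_force: [-0.3, 0.2, -0.1]
finger_gap: 0.0854
```

Run:
```python
from h import *
show(); snap("wrist","w1"); show()
```

```text
t 1.4 tcp [0.5191 0.2201 0.2009] ydir 22.1 xaxis [-5.e-04  0.e+00 -1.e+00] zaxis [ 0.376 -0.927 -0.   ] F [-0.33  0.15 -0.13] gap 0.0854 j [ 0.26  0.3  -0.04  1.23  0.    1.44]
t 1.45 tcp [0.5236 0.2164 0.2002] ydir 21.68 xaxis [ 0.0026 -0.0025 -1.    ] zaxis [ 0.369 -0.929  0.003] F [ 4.7  -2.14  0.2 ] gap 0.0853 j [ 0.25  0.31 -0.04  1.22 -0.    1.44]
```

View pics/w1.png

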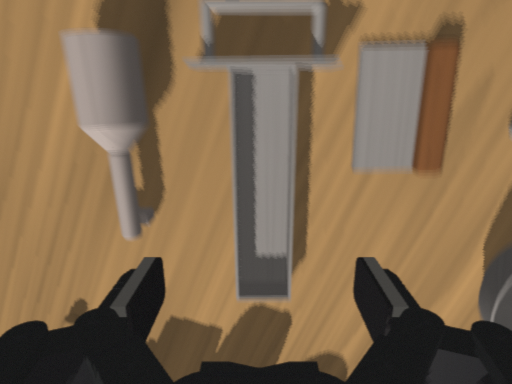

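The wrist view shows the tray centred, with the handle bar at the top (row 8), the plate at row 63 and the nose at row 297. The arm was still settling, so I'm re-reading the pose and taking another picture.

Run:
```python
from h import *
show(); snap("wrist","w2"); show()
im=cv2.imread("pics/w2.png"); cv2.imwrite("pics/w2z.png",cv2.resize(im[0:310,180:350],None,fx=1.9*1,fy=1.9,interpolation=cv2.INTER_CUBIC))
# predicted
tr=[0.5265,0.2015,-1.181]; m=1e-3
P=np.array([[120,30,35],[120,-30,35],[-117,30,35],[-117,-30,35],[-122,65,50],[-122,-65,50],[-169,48,30],[-169,-48,30],[-169,0,30]])*m
print(proj(camsaved("w2"),world(tr,P)).round(1))
```

```text
t 1.45 tcp [0.5236 0.2164 0.2002] ydir 21.68 xaxis [ 0.0026 -0.0025 -1.    ] zaxis [ 0.369 -0.929  0.003] F [ 4.7  -2.14  0.2 ] gap 0.0853 j [ 0.25  0.31 -0.04  1.22 -0.    1.44]
t 1.5 tcp [0.5213 0.2183 0.2003] ydir 21.9 xaxis [ 5.e-04 -1.e-03 -1.e+00] zaxis [ 0.373 -0.928  0.001] F [-0.31 -0.01  0.13] gap 0.0858 j [ 0.26  0.3  -0.04  1.22 -0.    1.44]
[[284.9 293.8]
 [229.9 294.4]
 [288.5  59.5]
 [219.2  60.3]
 [333.   50.9]
 [174.   52.9]
 [310.7  -7.9]
 [195.1  -6.4]
 [252.9  -7.2]]
```

View pics/w2z.png

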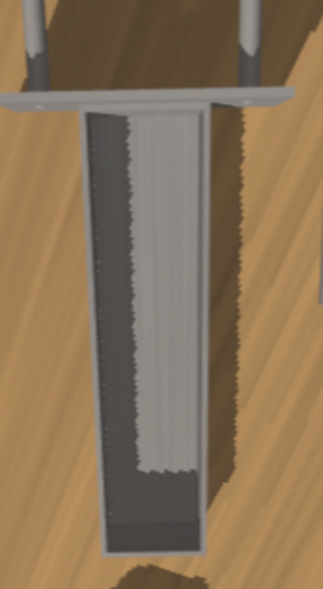

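Run:
```python
from h import *
show(); snap("wrist","w3"); show()
im=cv2.imread("pics/w3.png")
cv2.imwrite("pics/w3a.png",cv2.resize(im[0:75,165:355],None,fx=4,fy=4,interpolation=cv2.INTER_CUBIC))
cv2.imwrite("pics/w3b.png",cv2.resize(im[260:320,220:310],None,fx=6,fy=6,interpolation=cv2.INTER_CUBIC))
```

```text
t 1.5 tcp [0.5213 0.2183 0.2003] ydir 21.9 xaxis [ 5.e-04 -1.e-03 -1.e+00] zaxis [ 0.373 -0.928  0.001] F [-0.31 -0.01  0.13] gap 0.0858 j [ 0.26  0.3  -0.04  1.22 -0.    1.44]
t 1.55 tcp [0.5195 0.2197 0.2004] ydir 22.06 xaxis [-1.e-03 -2.e-04 -1.e+00] zaxis [ 0.376 -0.927 -0.   ] F [ 0.67 -0.04 -0.7 ] gap 0.0854 j [ 0.26  0.3  -0.04  1.22  0.    1.44]
```

View pics/w3a.png

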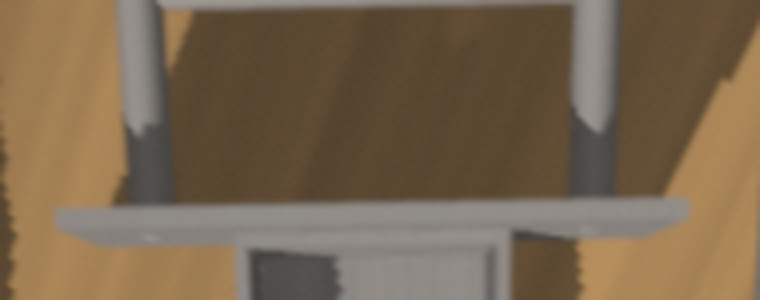

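View pics/w3b.png

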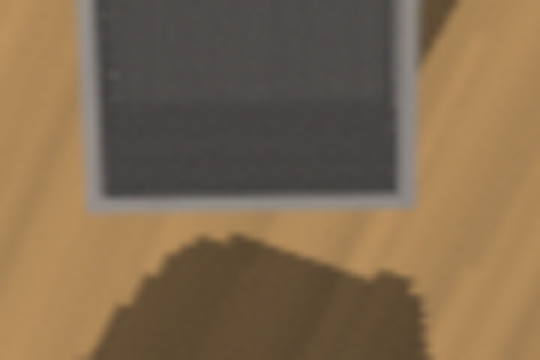

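Run:
```python
from h import *
np.set_printoptions(precision=4,suppress=True)
m=1e-3; c=camsaved("w3"); t,s=cam("top"),cam("side")
ow=(c,np.array([[120,-30,35],[120,30,35],[-124,-65,50],[-124,65,50],[-120,-30,35],[-120,30,35]])*m,[(234.7,295.3),(289.5,294.5),(178.8,52),(336.8,49.5),(223.8,60),(293,58)])
obs=[ow,(t,np.array([[120,30,35],[-122,65,50],[-169,48,30],[-169,-48,30]])*m,[(236.2,178),(153,198.6),(140,211),(151.6,242.4)]),
(s,np.array([[120,30,35],[120,-30,35],[120,-30,0],[-122,65,50],[-169,48,30],[-169,-48,30]])*m,[(251,165),(247.2,180.4),(246.8,189.4),(168,140.4),(150,147),(138,172.4)])]
for o in (obs[:1],obs):
  for q0 in ([0.5,0.2,-1.2],[0.5,0.2,-1.2,0.]):
    q,r=fit(o,q0); print(q,np.degrees(q[2])); print(r[:6].ravel())
for uw,us in (((289.5,294.5),(251,165)),((234.7,295.3),(247.2,180.4)),((336.8,49.5),(168,140.4))): print(tri(c,uw,s,us))
```

```text
[ 0.5286  0.2039 -1.1718] -67.13729777319708
[-0.0984  0.5396  0.0315  0.5032 -0.1322  0.6433  0.777   0.2096 -0.3106
 -1.3251 -0.1635 -0.599 ]
[ 0.5286  0.2038 -1.1715 -0.0011] -67.12343580787159
[-0.0045  0.0008 -0.0392 -0.0448  0.1458  0.9098  0.4195  0.4467 -0.2169
 -1.1063 -0.3322 -0.3933]
[ 0.5284  0.2037 -1.173 ] -67.20805382559791
[-0.4403  0.6299 -0.3169  0.6517 -0.2183  0.732   0.667   0.5123 -0.3986
 -1.1876 -0.2613 -0.3687]
[ 0.5285  0.2037 -1.1726 -0.0012] -67.18420695845383
[-0.2507  0.0307 -0.2996  0.0351  0.146   0.9737  0.3659  0.6943 -0.2312
 -1.0013 -0.3686 -0.2086]
[0.6023 0.1051 0.0332]
[0.5476 0.0819 0.0343]
[0.5424 0.3416 0.0486]
```

Run:
```python
from h import *
show()
tr=[0.5285,0.2037,-1.1725]
g=world(tr,[[-0.022,0,0]])[0]; print(g)
plan([g[0],g[1],0.07],tr[2]+np.pi/2,5)
```

```text
t 1.55 tcp [0.5195 0.2197 0.2004] ydir 22.06 xaxis [-1.e-03 -2.e-04 -1.e+00] zaxis [ 0.376 -0.927 -0.   ] F [ 0.67 -0.04 -0.7 ] gap 0.0854 j [ 0.26  0.3  -0.04  1.22  0.    1.44]
[0.51996733 0.22397791 0.        ]
dist mm/row 26.10162303893013 deg/row 0.15185375431973044
[2.61, 0.04, -0.08, -0.15, -0.0, 0.01, 1.0]
[2.61, 0.04, -0.08, -0.15, -0.0, 0.01, 1.0]
[2.61, 0.04, -0.08, -0.15, -0.0, 0.01, 1.0]
[2.61, 0.04, -0.08, -0.15, -0.0, 0.01, 1.0]
[2.61, 0.04, -0.08, -0.15, -0.0, 0.01, 1.0]
```

Emit:
{"method": "drive_tool", "body": {"plan": [[[2.6,0.04,-0.08,-0.15,0,0,1],[2.6,0.04,-0.08,-0.15,0,0,1],[2.6,0.04,-0.08,-0.15,0,0,1],[2.6,0.04,-0.08,-0.15,0,0,1],[2.6,0.04,-0.08,-0.15,0,0,1]]]}}

```text
clock: 1.97
tcp_pos: [0.5174, 0.2269, 0.0703]
orientation: [0.59, 0.39, 0.59, -0.389]
wrist_force: [0.3, -0.9, -0.6]
finger_gap: 0.0853
```

Emit:
{"method": "drive_tool", "body": {"plan": [[[0,0,0,0,0,0,1],[0,0,0,0,0,0,1],[0,0,0,0,0,0,1],[0,0,0,0,0,0,1],[0,0,0,0,0,0,1]]]}}

```text
clock: 2.38
tcp_pos: [0.5199, 0.2265, 0.0733]
orientation: [0.591, 0.391, 0.589, -0.389]
wrist_force: [-0.6, -0.5, -0.6]
finger_gap: 0.0855
```

Run:
```python
from h import *
show(); snap("wrist","w4"); snap("side","s4")
```

```text
t 2.3833 tcp [0.5199 0.2265 0.0733] ydir 23.04 xaxis [ 0.0033  0.0011 -1.    ] zaxis [ 0.391 -0.92   0.   ] F [-0.58 -0.53 -0.63] gap 0.0855 j [ 0.27  0.39 -0.25  0.93  0.    1.44]
```

View pics/w4.png

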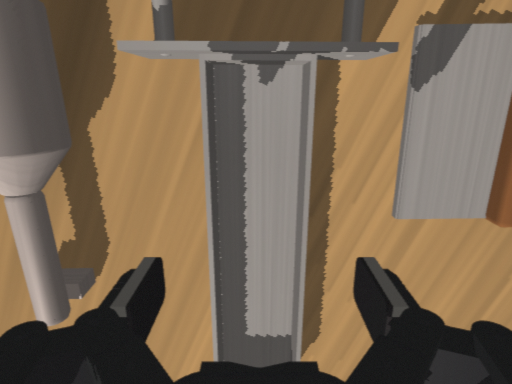

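Emit:
{"method": "drive_tool", "body": {"plan": [[[1.5,0,0.05,0,0,0,1],[1.5,0,0.05,0,0,0,1],[1.5,-0.05,0.05,0,0,0,1],[1.5,0,0,0,0,0,1],[0.8,0,0,0,0,0,1]]]}}

```text
clock: 2.9
tcp_pos: [0.5182, 0.2241, 0.0024]
orientation: [0.589, 0.39, 0.59, -0.39]
wrist_force: [0.6, -0.5, -0.1]
finger_gap: 0.0854
```

Emit:
{"method": "drive_tool", "body": {"plan": [[[0,0,0,0,0,0,1],[0,0,0,0,0,0,1],[0,0,0,0,0,0,1],[0,0,0,0,0,0,1],[0,0,0,0,0,0,1]]]}}

```text
clock: 3.32
tcp_pos: [0.5195, 0.2246, 0.0043]
orientation: [0.59, 0.391, 0.589, -0.39]
wrist_force: [-0.2, 1.2, 0.9]
finger_gap: 0.0855
```

Run:
```python
from h import *
show(); snap("wrist","w5"); snap("side","s5")
s=cv2.imread("pics/s5.png"); cv2.imwrite("pics/s5z.png",cv2.resize(s[60:240,100:320],None,fx=3,fy=3))
```

```text
t 3.3167 tcp [0.5195 0.2246 0.0043] ydir 23.03 xaxis [ 1.8e-03  6.0e-04 -1.0e+00] zaxis [ 0.391 -0.92   0.   ] F [-0.22  1.16  0.85] gap 0.0855 j [ 0.27  0.46 -0.33  0.78  0.    1.44]
```

View pics/w5.png

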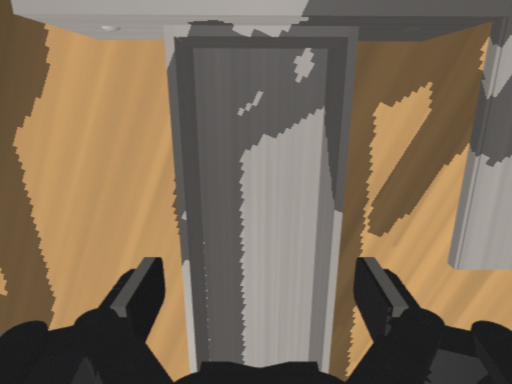

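View pics/s5z.png

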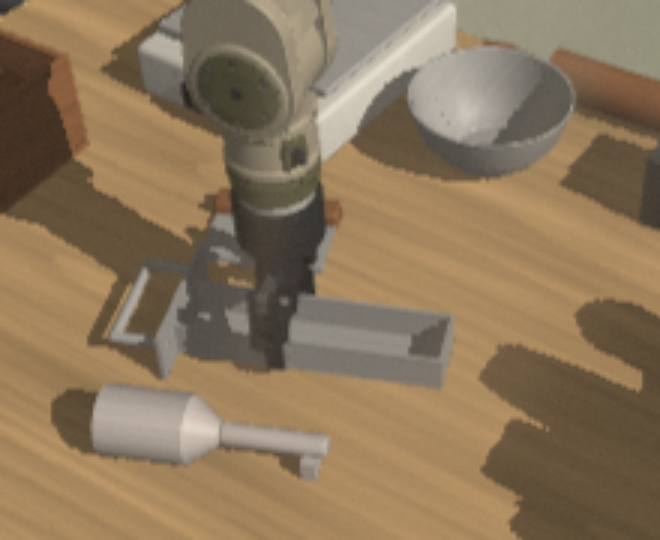

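The fingers straddle the pan walls, with the wall edges at columns 190 and 333 at finger level. They clear the scoop and scraper. Closing now.

Emit:
{"method": "drive_tool", "body": {"plan": [[[0,0,0,0,0,0,0.5],[0,0,0,0,0,0,0.4],[0,0,0,0,0,0,0.3],[0,0,0,0,0,0,0.2],[0,0,0,0,0,0,0.2]]], "squeeze": 70}}

```text
clock: 3.83
tcp_pos: [0.5192, 0.2245, 0.004]
orientation: [0.59, 0.39, 0.59, -0.39]
wrist_force: [-0.3, 0.3, 5.1]
finger_gap: 0.059
```

Emit:
{"method": "drive_tool", "body": {"plan": [[[0,0,0,0,0,0,0.2],[0,0,0,0,0,0,0.2],[0,0,0,0,0,0,0.2],[0,0,0,0,0,0,0.2],[0,0,0,0,0,0,0.2]]]}}

```text
clock: 4.25
tcp_pos: [0.5192, 0.2246, 0.004]
orientation: [0.59, 0.39, 0.589, -0.39]
wrist_force: [0.6, 0.5, 5.0]
finger_gap: 0.0591
```

Emit:
{"method": "drive_tool", "body": {"plan": [[[-0.8,0,0,0,0,0,0.2],[-1.2,0,0,0,0,0,0.2],[-1.5,0,0,0,0,0,0.2],[-1.5,0,0,0,0,0,0.2],[-1,0,0,0,0,0,0.2]]]}}

```text
clock: 4.67
tcp_pos: [0.5184, 0.2243, 0.0641]
orientation: [0.59, 0.39, 0.59, -0.39]
wrist_force: [0.5, -0.2, -4.6]
finger_gap: 0.0592
```

Emit:
{"method": "drive_tool", "body": {"plan": [[[0,0,0,0,0,0,0.2],[0,0,0,0,0,0,0.2],[0,0,0,0,0,0,0.2],[0,0,0,0,0,0,0.2],[0,0,0,0,0,0,0.2]]]}}

```text
clock: 5.08
tcp_pos: [0.5179, 0.2241, 0.0622]
orientation: [0.589, 0.39, 0.59, -0.391]
wrist_force: [0.1, 0.3, -3.5]
finger_gap: 0.0592
```

Run:
```python
from h import *
show(); snap("wrist","w6"); snap("side","s6"); snap("top","t6")
s=cv2.imread("pics/s6.png"); cv2.imwrite("pics/s6z.png",cv2.resize(s[60:240,100:320],None,fx=3,fy=3))
```

```text
t 5.0833 tcp [0.5179 0.2241 0.0622] ydir 23.03 xaxis [-1.9e-03 -5.0e-04 -1.0e+00] zaxis [ 0.391 -0.92  -0.   ] F [ 0.07  0.27 -3.52] gap 0.0592 j [ 0.27  0.4  -0.26  0.91  0.    1.44]
```

View pics/w6.png

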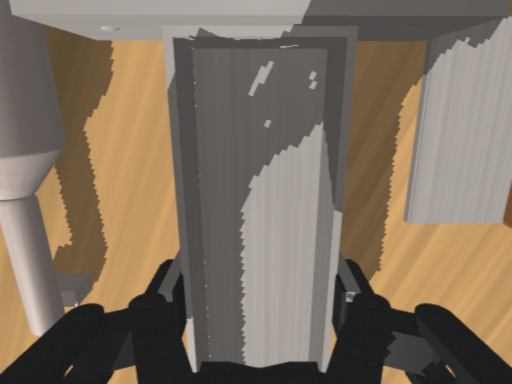

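View pics/s6z.png

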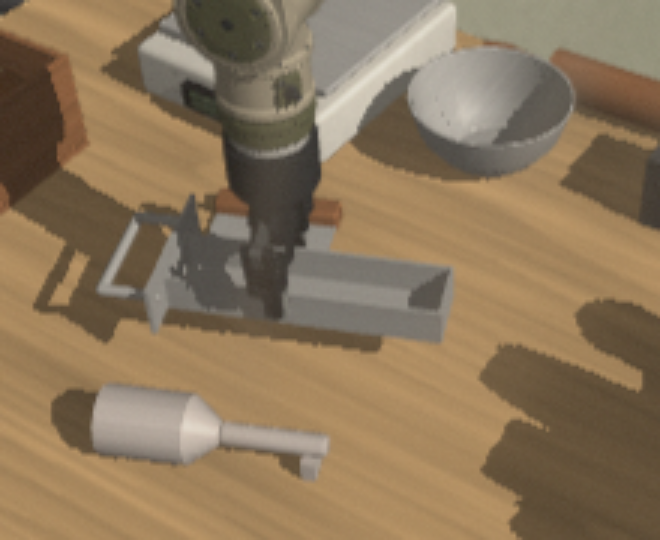

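The tray is lifted level. Next I refine the slicer pose from the fixed views with a stronger zoom.

Run:
```python
import cv2,numpy as np
def z(src,x0,y0,x1,y1,f,n,g=0.5):
    im=cv2.imread(src)[y0:y1,x0:x1]; im=cv2.resize(im,None,fx=f,fy=f,interpolation=cv2.INTER_CUBIC)
    im=(255*np.clip(im/150.,0,1)**0.7).astype(np.uint8)
    for k in range(0,x1-x0,10): cv2.putText(im,str(x0+k),(k*f,8),0,.3,(0,255,255)); cv2.line(im,(k*f,10),(k*f,14),(0,255,255))
    for k in range(0,y1-y0,10): cv2.putText(im,str(y0+k),(0,k*f+4),0,.3,(0,255,255)); 
    cv2.imwrite(n,im)
z("pics/top0.png",332,145,392,225,7,"pics/t_sl2.png")
z("pics/side0.png",330,190,405,270,7,"pics/s_sl2.png")
```

```text
(no output)
```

View pics/t_sl2.png

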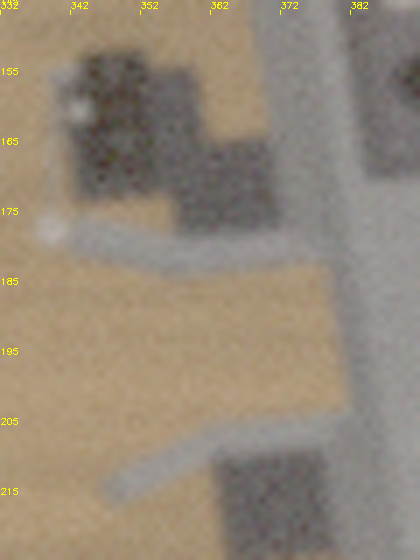

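View pics/s_sl2.png

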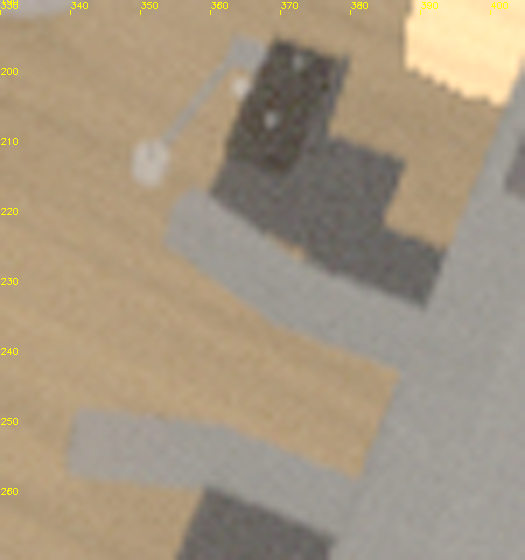

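Run:
```python
from h import *
np.set_printoptions(precision=4,suppress=True)
t,s=cam("top"),cam("side"); m=1e-3
obs=[(t,np.array([[-104,52,37],[-90,48,0],[-45,33,0],[0,33,0],[-90,-48,22],[-45,-33,22],[0,-33,22]])*m,[(339.4,177.7),(342.3,180.7),(357,184.3),(378.4,182.4),(347,214),(362.3,206),(380.6,204.3)]),
(s,np.array([[-104,52,35],[-90,48,0],[-45,33,0],[0,33,0],[-90,-48,22],[-45,-33,22],[0,-33,22]])*m,[(351.6,213.1),(353.6,224.7),(369.7,236.4),(387.1,242.9),(341.4,248.3),(363.1,251.4),(381.7,258)])]
for o in (obs,obs[:1],obs[1:]):
  for q0 in ([0.55,-0.3,-1.5],[0.55,-0.3,-1.5,0.]):
    q,r=fit(o,q0); print(q,np.degrees(q[2])); print(r.round(1).tolist())
for k in (0,4,5,6,1,2,3): print(tri(t,obs[0][2][k],s,obs[1][2][k]))
```

```text
[ 0.5526 -0.3001 -1.4781] -84.68819147765846
[[-0.7, -0.0], [-1.0, 0.7], [0.2, 0.5], [-6.0, 0.8], [0.6, -1.7], [0.1, -0.5], [-2.6, -0.4], [0.1, 0.1], [0.5, 0.6], [0.0, 0.0], [0.7, 0.6], [0.8, -0.0], [-0.3, -0.4], [-0.0, 0.6]]
[ 0.5511 -0.3002 -1.4778  0.003 ] -84.66902228888802
[[-0.4, 0.2], [-0.8, 1.0], [0.5, 0.7], [-5.7, 1.0], [0.9, -1.3], [0.5, -0.1], [-2.2, -0.1], [0.0, -0.3], [0.5, 0.3], [0.1, -0.3], [0.7, 0.3], [0.7, -0.3], [-0.3, -0.6], [0.0, 0.4]]
[ 0.5517 -0.3019 -1.4917] -85.46737683664593
[[0.2, -0.3], [-0.2, 0.5], [1.0, 0.5], [-5.2, 1.0], [1.0, -1.8], [0.6, -0.4], [-2.1, -0.1]]
[ 0.5379 -0.2863 -1.4891  0.0702] -85.31878824523083
[[-0.5, -1.1], [-0.7, -0.1], [1.4, 0.1], [-3.9, 0.5], [0.9, -0.6], [1.4, 0.4], [-0.4, 0.5]]
[ 0.5533 -0.2994 -1.4695] -84.19461441586492
[[-0.4, -0.1], [0.1, 0.4], [-0.3, -0.2], [0.4, 0.2], [0.7, -0.1], [-0.4, -0.6], [-0.1, 0.3]]
[ 0.5518 -0.2997 -1.4697  0.002 ] -84.2051173374226
[[-0.4, -0.1], [0.1, 0.4], [-0.3, -0.2], [0.4, 0.2], [0.6, -0.1], [-0.4, -0.5], [-0.0, 0.4]]
[ 0.5939 -0.1927  0.037 ]
[ 0.492  -0.2132  0.0255]
[ 0.5148 -0.2587  0.0214]
[ 0.5151 -0.3052  0.0328]
[ 0.5919 -0.2064  0.0036]
[ 0.583  -0.252  -0.0018]
[ 0.5786 -0.3025  0.0175]
```

Run:
```python
from h import *
np.set_printoptions(precision=4,suppress=True)
K,E=cam("top"); sl=[0.552,-0.3003,np.radians(-84.65)]
C=-E[:3,:3].T@E[:3,3]
def ray(u,z):
    d=E[:3,:3].T@np.linalg.inv(K)@np.array([*u,1.]); return C+d*(z-C[2])/d[2]
def tosl(p):
    d=p[:2]-sl[:2]; c,s=np.cos(sl[2]),np.sin(sl[2]); return np.array([c*d[0]+s*d[1],-s*d[0]+c*d[1]])
for n,u,z in (("brush tip",(283,255),.015),("brush head tl",(320,249),.03),("brush head tr",(357,251),.03),("shaker bottom",(300,160),0.0),("shaker top c",(307,141),.088),("shaker left",(294,150),.05)):
    p=ray(u,z); print(n,p,tosl(p))
show()
g=world(sl,[[-0.198,0,0]])[0]; print(g)
plan([g[0],g[1],0.062],sl[2]+np.pi/2,15,0.2)
```

```text
brush tip [ 0.3788 -0.028   0.015 ] [-0.2872 -0.147 ]
brush head tl [ 0.3931 -0.1306  0.03  ] [-0.1838 -0.1424]
brush head tr [ 0.3861 -0.2334  0.03  ] [-0.0821 -0.159 ]
shaker bottom [ 0.6587 -0.087   0.    ] [-0.2024  0.1262]
shaker top c [ 0.6889 -0.0984  0.088 ] [-0.1882  0.1551]
shaker left [ 0.6747 -0.0652  0.05  ] [-0.2226  0.1441]
t 5.2333 tcp [0.5183 0.2243 0.0627] ydir 23.03 xaxis [-0.001  -0.0002 -1.    ] zaxis [ 0.391 -0.92  -0.   ] F [ 0.1   0.55 -3.51] gap 0.0591 j [ 0.27  0.4  -0.26  0.91  0.    1.44]
[ 0.5335 -0.1032  0.    ]
dist mm/row 21.852909446965622 deg/row 1.1785672885447618
[0.01, -0.76, 2.05, 1.18, -0.0, 0.0, 0.2]
[0.0, -0.72, 2.06, 1.18, -0.0, 0.0, 0.2]
[0.0, -0.68, 2.08, 1.18, -0.0, 0.0, 0.2]
[0.0, -0.63, 2.09, 1.18, -0.0, 0.0, 0.2]
[0.0, -0.59, 2.1, 1.18, -0.0, 0.0, 0.2]
[0.0, -0.55, 2.12, 1.18, -0.0, 0.0, 0.2]
[0.0, -0.5, 2.13, 1.18, -0.0, 0.0, 0.2]
[0.0, -0.46, 2.14, 1.18, -0.0, 0.0, 0.2]
[0.0, -0.41, 2.15, 1.18, -0.0, 0.0, 0.2]
[0.0, -0.37, 2.15, 1.18, -0.0, 0.0, 0.2]
[0.0, -0.33, 2.16, 1.18, -0.0, 0.0, 0.2]
[0.0, -0.28, 2.17, 1.18, -0.0, 0.0, 0.2]
[0.0, -0.24, 2.17, 1.18, -0.0, 0.0, 0.2]
[0.0, -0.19, 2.18, 1.18, -0.0, 0.0, 0.2]
[0.0, -0.15, 2.18, 1.18, -0.0, 0.0, 0.2]
```

Emit:
{"method": "drive_tool", "body": {"plan": [[[0,-0.75,2.05,1.2,0,0,0.2],[0,-0.7,2.05,1.2,0,0,0.2],[0,-0.7,2.1,1.2,0,0,0.2],[0,-0.65,2.1,1.2,0,0,0.2],[0,-0.6,2.1,1.2,0,0,0.2]]]}}

```text
clock: 5.65
tcp_pos: [0.5234, 0.1141, 0.0631]
orientation: [0.568, 0.421, 0.568, -0.421]
wrist_force: [-0.2, -0.9, -4.6]
finger_gap: 0.059
```

Emit:
{"method": "drive_tool", "body": {"plan": [[[0,-0.55,2.1,1.2,0,0,0.2],[0,-0.5,2.15,1.2,0,0,0.2],[0,-0.45,2.15,1.2,0,0,0.2],[0,-0.4,2.15,1.2,0,0,0.2],[0,-0.35,2.15,1.2,0,0,0.2]]]}}

```text
clock: 6.07
tcp_pos: [0.5287, 0.0047, 0.0632]
orientation: [0.545, 0.45, 0.546, -0.45]
wrist_force: [0.2, 0.9, -4.0]
finger_gap: 0.0587
```

Emit:
{"method": "drive_tool", "body": {"plan": [[[0,-0.35,2.15,1.1,0,0,0.2],[0,-0.3,2.15,1.1,0,0,0.2],[0,-0.25,2.15,1.1,0,0,0.2],[0,-0.2,2.0,1.1,0,0,0.2],[0,-0.15,1.5,1.1,0,0,0.2]]]}}

```text
clock: 6.48
tcp_pos: [0.5322, -0.0963, 0.0633]
orientation: [0.523, 0.476, 0.523, -0.476]
wrist_force: [0.2, -0.1, -3.6]
finger_gap: 0.059
```

Emit:
{"method": "drive_tool", "body": {"plan": [[[0,0,0.5,0,0,0,0.2],[0,0,0.2,0,0,0,0.2],[0,0,0,0,0,0,0.2],[0,0,0,0,0,0,0.2],[0,0,0,0,0,0,0.2]]]}}

```text
clock: 6.9
tcp_pos: [0.5324, -0.1004, 0.0632]
orientation: [0.524, 0.475, 0.524, -0.475]
wrist_force: [-0.1, 0.8, -3.0]
finger_gap: 0.059
```

Run:
```python
from h import *
show(); snap("side","s7"); snap("top","t7"); show()
sl=[0.552,-0.3003,np.radians(-84.65)]
g=world(sl,[[-0.198,0,0]])[0]; print(g)
plan([g[0],g[1],0.015],sl[2]+np.pi/2,5,0.2)
s=cv2.imread("pics/s7.png")[100:300,200:420]; t=cv2.imread("pics/t7.png")[130:260,230:400]
cv2.imwrite("pics/s7z.png",cv2.resize(s,None,fx=3,fy=3)); cv2.imwrite("pics/t7z.png",cv2.resize(t,None,fx=4,fy=4))
```

```text
t 6.9 tcp [ 0.5324 -0.1004  0.0632] ydir 5.61 xaxis [-4.e-04  5.e-04 -1.e+00] zaxis [ 0.098 -0.995 -0.001] F [-0.08  0.8  -3.02] gap 0.059 j [-0.33  0.36 -0.32  0.89  0.    1.14]
t 7.0 tcp [ 0.5326 -0.1005  0.0633] ydir 5.61 xaxis [-1.e-04  3.e-04 -1.e+00] zaxis [ 0.098 -0.995 -0.   ] F [ 0.16 -0.33 -3.94] gap 0.059 j [-0.33  0.36 -0.32  0.89  0.    1.14]
[ 0.53353858 -0.10316255  0.        ]
dist mm/row 9.672780523155307 deg/row 0.05148679676390102
[0.97, 0.01, 0.05, 0.05, -0.0, 0.0, 0.2]
[0.97, 0.01, 0.05, 0.05, -0.0, 0.0, 0.2]
[0.97, 0.01, 0.05, 0.05, -0.0, 0.0, 0.2]
[0.97, 0.01, 0.05, 0.05, -0.0, 0.0, 0.2]
[0.97, 0.01, 0.05, 0.05, -0.0, 0.0, 0.2]
```

View pics/s7z.png

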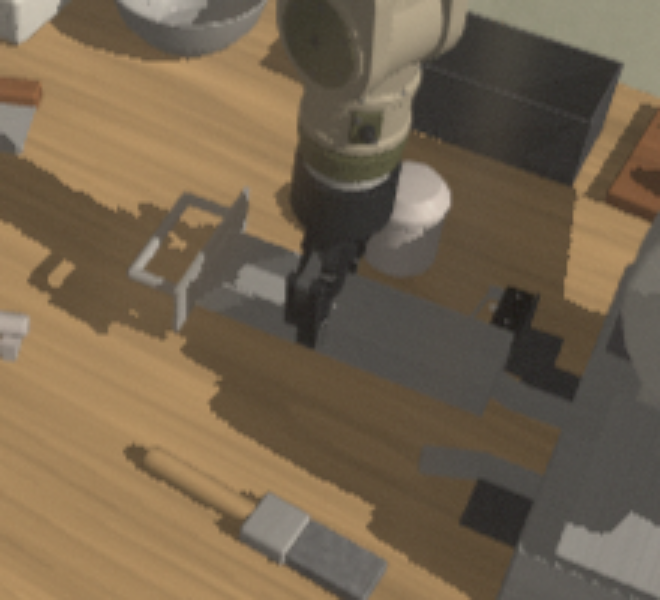

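View pics/t7z.png

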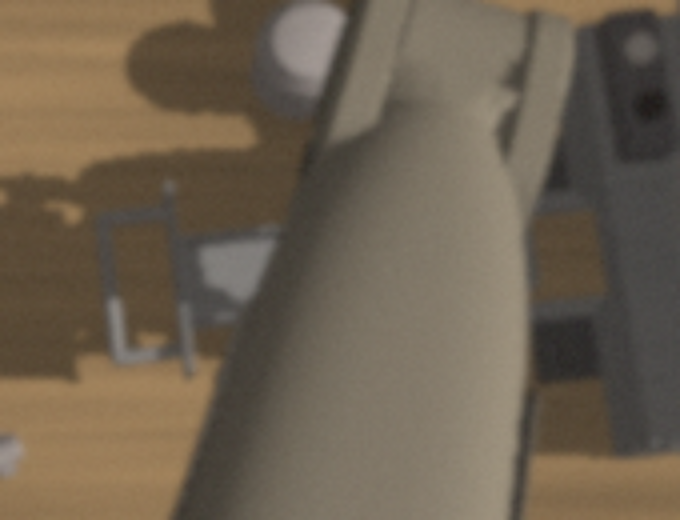

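Emit:
{"method": "drive_tool", "body": {"plan": [[[1.0,0.02,0.05,0,0,0,0.2],[1.2,0.02,0.05,0.1,0,0,0.2],[1.2,0.02,0.05,0.1,0,0,0.2],[1.0,0.02,0.05,0,0,0,0.2],[0.7,0,0.05,0,0,0,0.2]]]}}

```text
clock: 7.42
tcp_pos: [0.5329, -0.1034, 0.0106]
orientation: [0.522, 0.476, 0.523, -0.476]
wrist_force: [-0.1, 0.2, -4.1]
finger_gap: 0.0589
```

Emit:
{"method": "drive_tool", "body": {"plan": [[[0.3,0,0,0,0,0,0.2],[0.2,0,0,0,0,0,0.2],[0.1,0,0,0,0,0,0.2],[0,0,0,0,0,0,0.2],[0,0,0,0,0,0,0.2]]]}}

```text
clock: 7.83
tcp_pos: [0.5341, -0.104, 0.0067]
orientation: [0.523, 0.476, 0.522, -0.476]
wrist_force: [0.3, -0.4, -5.0]
finger_gap: 0.0589
```

Run:
```python
from h import *
show(); snap("side","s8"); show()
s=cv2.imread("pics/s8.png")[100:300,200:420]; cv2.imwrite("pics/s8z.png",cv2.resize(s,None,fx=3,fy=3))
```

```text
t 7.8333 tcp [ 0.5341 -0.104   0.0067] ydir 5.33 xaxis [ 9.e-04 -2.e-04 -1.e+00] zaxis [ 0.093 -0.996  0.   ] F [ 0.28 -0.38 -4.96] gap 0.0589 j [-0.34  0.43 -0.38  0.76  0.    1.14]
t 7.8833 tcp [ 0.5342 -0.104   0.0068] ydir 5.33 xaxis [ 1.1e-03 -2.0e-04 -1.0e+00] zaxis [ 0.093 -0.996  0.   ] F [-0.86 -0.59 -3.99] gap 0.0588 j [-0.34  0.43 -0.38  0.76  0.    1.14]
```

View pics/s8z.png

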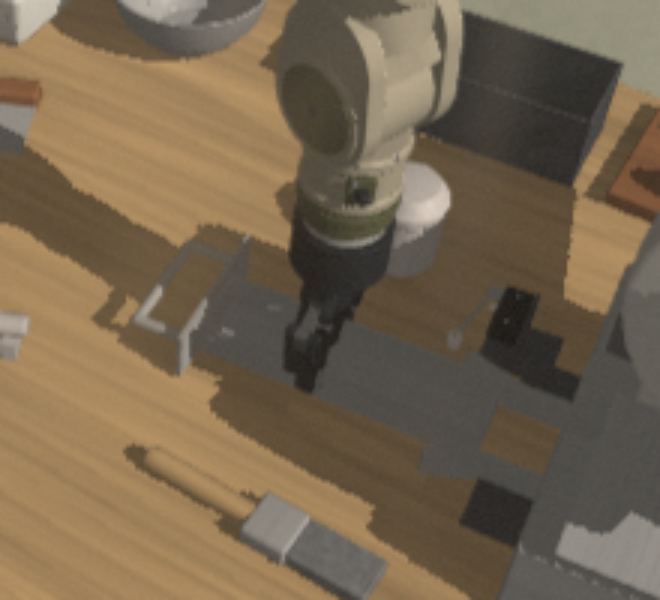

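Emit:
{"method": "drive_tool", "body": {"plan": [[[0.1,0,0,0,0,0,0.2],[0.1,0,0,0,0,0,0.2],[0.1,0,0,0,0,0,0.2],[0,0,0,0,0,0,0.2],[0,0,0,0,0,0,0.2]]]}}

```text
clock: 8.3
tcp_pos: [0.5339, -0.104, 0.004]
orientation: [0.523, 0.476, 0.522, -0.476]
wrist_force: [-2.3, 1.0, 3.9]
finger_gap: 0.0585
```

Run:
```python
from h import *
show()
```

```text
t 8.3 tcp [ 0.5339 -0.104   0.004 ] ydir 5.32 xaxis [ 8.e-04 -2.e-04 -1.e+00] zaxis [ 0.093 -0.996  0.   ] F [-2.35  1.01  3.89] gap 0.0585 j [-0.34  0.43 -0.38  0.76  0.    1.14]
```

Contact with the bench now shows: Fz went from -4 to +4 N. Releasing.

Emit:
{"method": "drive_tool", "body": {"plan": [[[0,0,0,0,0,0,0.8],[0,0,0,0,0,0,1],[0,0,0,0,0,0,1],[0,0,0,0,0,0,1],[0,0,0,0,0,0,1]]]}}

```text
clock: 8.72
tcp_pos: [0.5338, -0.1039, 0.0033]
orientation: [0.523, 0.476, 0.523, -0.476]
wrist_force: [0.3, 0.2, -0.2]
finger_gap: 0.0858
```

Emit:
{"method": "drive_tool", "body": {"plan": [[[-1,0,0,0,0,0,1],[-2,0,0,0,0,0,1],[-3,0,0,0,0,0,1],[-3,0,0,0,0,0,1],[-3,0,0,0,0,0,1]]]}}

```text
clock: 9.13
tcp_pos: [0.5334, -0.1038, 0.1251]
orientation: [0.523, 0.476, 0.523, -0.476]
wrist_force: [0.7, 0.3, -0.1]
finger_gap: 0.0852
```

Emit:
{"method": "drive_tool", "body": {"plan": [[[-3,0,-2.5,0,0,0,1],[-2,0,-2.5,0,0,0,1],[-1,0,-2.5,0,0,0,1],[0,0,-2.5,0,0,0,0.8],[0,0,-2,0,0,0,0.6]]]}}

```text
clock: 9.55
tcp_pos: [0.523, 0.017, 0.1855]
orientation: [0.524, 0.477, 0.522, -0.475]
wrist_force: [0.7, 0.0, -0.1]
finger_gap: 0.0638
```

Emit:
{"method": "drive_tool", "body": {"plan": [[[0,0,0,0,0,0,0.5],[0,0,0,0,0,0,0.5],[0,0,0,0,0,0,0.5],[0,0,0,0,0,0,0.5],[0,0,0,0,0,0,0.5]]]}}

```text
clock: 9.97
tcp_pos: [0.5226, 0.0147, 0.1832]
orientation: [0.522, 0.477, 0.522, -0.477]
wrist_force: [-0.1, 1.2, 0.5]
finger_gap: 0.0424
```

Run:
```python
from h import *
show(); snap("wrist","w9"); snap("side","s9"); snap("top","t9")
s=cv2.imread("pics/s9.png")[130:290,210:420]; cv2.imwrite("pics/s9z.png",cv2.resize(s,None,fx=3.6,fy=3.6,interpolation=cv2.INTER_CUBIC))
```

```text
t 9.9667 tcp [0.5226 0.0147 0.1832] ydir 5.24 xaxis [-1.e-04 -1.e-04 -1.e+00] zaxis [ 0.091 -0.996  0.   ] F [-0.1   1.22  0.53] gap 0.0424 j [-0.13  0.23 -0.18  1.16 -0.    1.35]
```

View pics/w9.png

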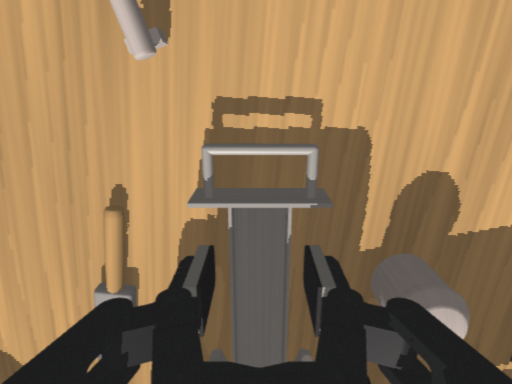

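View pics/s9z.png

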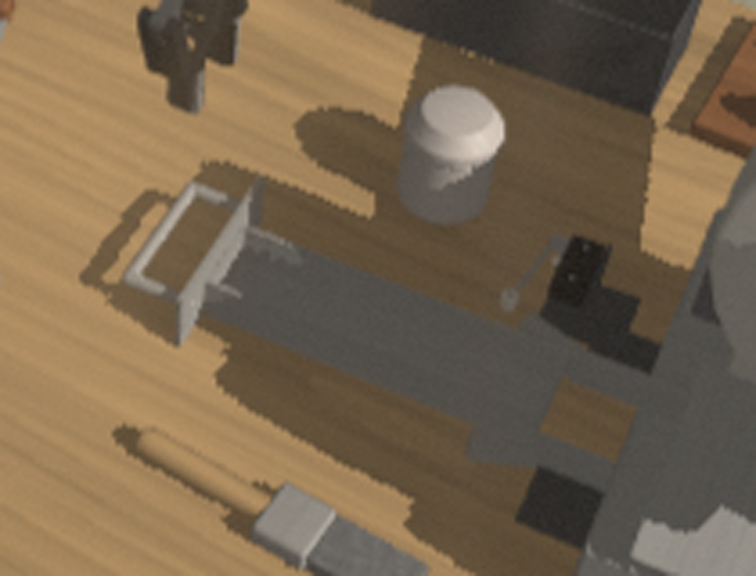

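View pics/t9.png

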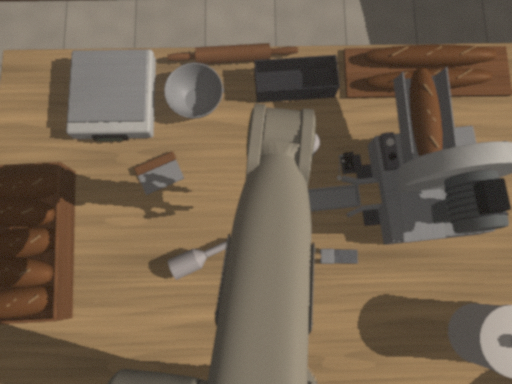

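Run:
```python
import cv2,numpy as np
def z(src,x0,y0,x1,y1,f,n):
    im=cv2.imread(src)[y0:y1,x0:x1]; im=cv2.resize(im,None,fx=f,fy=f,interpolation=cv2.INTER_CUBIC)
    im=(255*np.clip(im/170.,0,1)**0.7).astype(np.uint8)
    for k in range(0,x1-x0,10): cv2.putText(im,str(x0+k),(k*f,8),0,.3,(0,255,255)); cv2.line(im,(k*f,10),(k*f,14),(0,255,255))
    for k in range(0,y1-y0,10): cv2.putText(im,str(y0+k),(0,k*f+4),0,.3,(0,255,255)); 
    cv2.imwrite(n,im)
z("pics/w9.png",180,135,340,225,5,"pics/w9a.png")
z("pics/w9.png",205,330,325,375,6,"pics/w9b.png")
z("pics/s9.png",240,175,300,235,9,"pics/s9a.png")
z("pics/s9.png",320,200,400,270,8,"pics/s9b.png")
```

```text
(no output)
```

View pics/w9a.png

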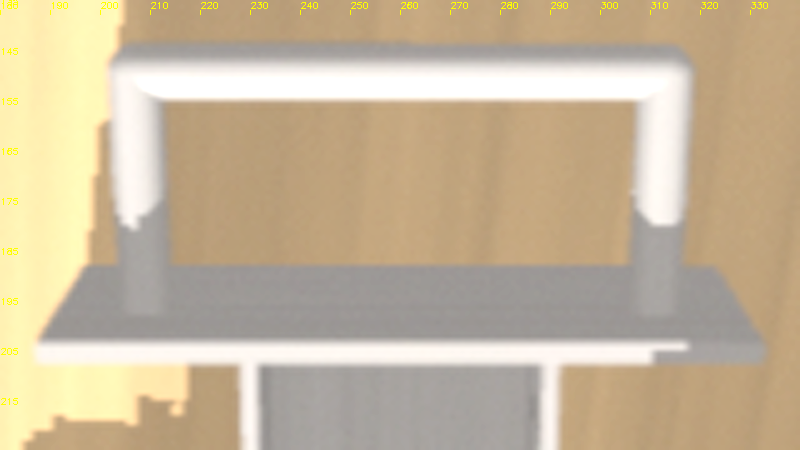

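View pics/w9b.png

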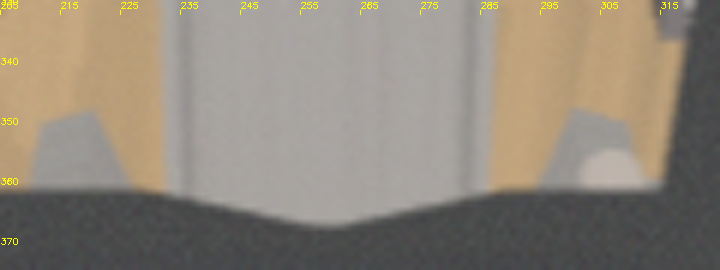

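View pics/s9a.png

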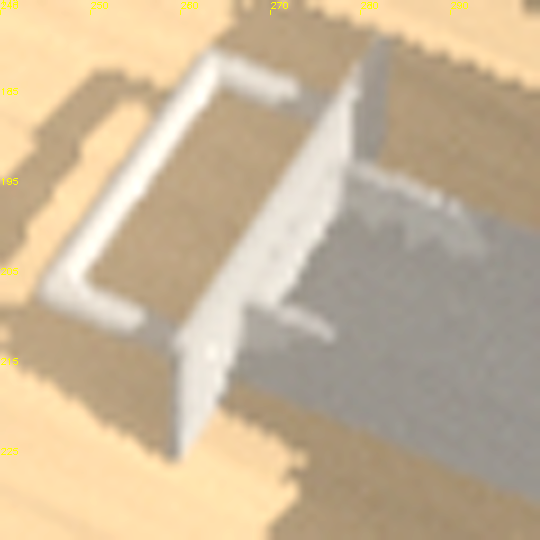

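View pics/s9b.png

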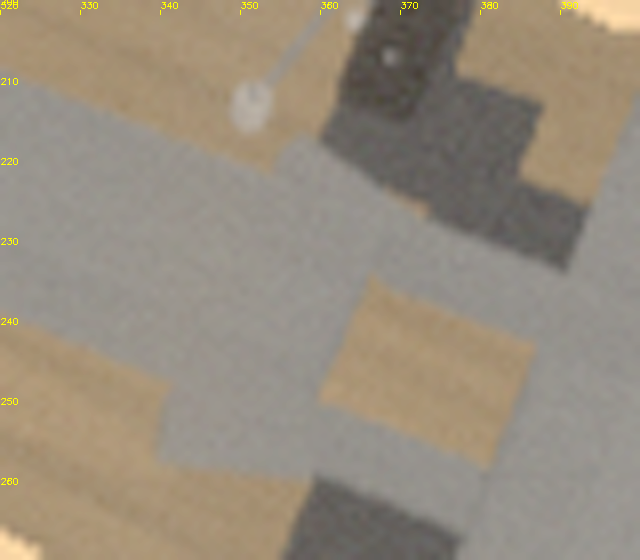

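```bash
cat > rel.py <<'E'
from h import *
np.set_printoptions(precision=4,suppress=True)
m=1e-3
def tosl(sl,tr):
    d=np.array(tr[:2])-sl[:2]; c,s=np.cos(sl[2]),np.sin(sl[2]); return np.array([c*d[0]+s*d[1],-s*d[0]+c*d[1],np.degrees(tr[2]-sl[2])])
E
python3 - <<'E'
from rel import *
c=camsaved("w9"); t,s=cam("top"),cam("side")
otr=(c,np.array([[-169,-48,30],[-169,48,30],[-120,-65,50],[-120,65,50],[-124,-65,50],[-124,65,50],[-124,-65,2],[-124,65,2]])*m,[(207.4,149.5),(312.6,149.5),(187.2,207.6),(333,207.6),(187.5,203),(331.5,203),(197,188),(323.2,188)])
tr,r=fit([otr],[0.53,-0.12,-1.47]); print("tray",tr,np.degrees(tr[2])); print(r.round(1).tolist())
q,r=fit([otr],[0.53,-0.12,-1.47,0]); print("tray z free",q)
wsl=(c,np.array([[-90,-48,0],[-90,48,0],[-86.2,-59.4,0],[-86.2,59.4,0]])*m,[(220.3,348.3),(300.8,348),(212.5,350.5),(310.3,350.5)])
ssl=(s,np.array([[-104,52,35],[-90,48,0],[-45,33,0],[0,33,0],[-90,-48,22],[-45,-33,22],[0,-33,22]])*m,[(351.6,213.1),(353.6,224.7),(369.7,236.4),(387.1,242.9),(341.4,248.3),(363.1,251.4),(381.7,258)])
for o in ([wsl],[wsl,ssl]):
    sl,r=fit(o,[0.55,-0.3,-1.48]); print("sl",sl,np.degrees(sl[2]));print(r.round(1).tolist()); print("rel",tosl(sl,tr))
# tray nose in side: predicted vs seen (359.5,249.5)top -y ; (366,234)
print(proj(s,world(tr,np.array([[120,-30,35],[120,30,35],[-169,-48,30],[-169,48,30]])*m)))
print(proj(c,world(sl,np.array([[-104,52,29.5],[-110,52,29.5]])*m)))
E
```

```text
tray [ 0.5366 -0.1266 -1.4797] -84.78303680356689
[[-0.5, -0.4], [0.6, -0.4], [-0.0, 0.1], [-0.0, 0.1], [-0.6, 0.5], [1.8, 0.5], [-0.4, -0.1], [-0.0, -0.1]]
tray z free [ 0.5366 -0.1273 -1.4799 -0.0022]
sl [ 0.5541 -0.2973 -1.4782] -84.6963316437554
[[1.7, -0.2], [-0.5, -0.0], [0.3, 0.1], [-0.9, -0.0]]
rel [-0.1716 -0.0016 -0.0867]
sl [ 0.5537 -0.2981 -1.479 ] -84.73906764298077
[[1.4, 0.3], [-0.9, 0.5], [-0.0, 0.6], [-1.3, 0.5], [-0.5, -0.6], [0.0, -0.0], [-0.5, -0.6], [0.1, -0.1], [0.2, -0.8], [-0.9, -1.1], [-0.7, -0.1]]
rel [-0.1724 -0.0013 -0.044 ]
[[360.3651 245.2664]
 [368.4968 227.0377]
 [245.841  206.9106]
 [263.2733 182.036 ]]
[[307.0311 358.1657]
 [307.2702 353.9046]]
```

Run:
```python
from rel import *
tr=[0.5366,-0.1268,-1.4795]
b=world(tr,[[-0.169,0,0.030]])[0]; print(b); show()
plan([b[0],b[1],0.10],tr[2]+np.pi-1e-9,15,0.5)
```

```text
[0.5212 0.0415 0.03  ]
t 10.1167 tcp [0.5225 0.0149 0.1831] ydir 5.25 xaxis [-0.0003  0.0001 -1.    ] zaxis [ 0.092 -0.996 -0.   ] F [-0.07  0.63 -0.78] gap 0.0427 j [-0.13  0.23 -0.18  1.16  0.    1.35]
dist mm/row 5.82023802941996 deg/row 5.998393968780275
[0.55, 0.01, -0.18, -6.0, -0.0, 0.0, 0.5]
[0.55, 0.03, -0.18, -6.0, -0.0, 0.0, 0.5]
[0.55, 0.04, -0.17, -6.0, -0.0, 0.0, 0.5]
[0.55, 0.06, -0.17, -6.0, -0.0, 0.0, 0.5]
[0.55, 0.08, -0.16, -6.0, -0.0, 0.0, 0.5]
[0.55, 0.1, -0.15, -6.0, -0.0, 0.0, 0.5]
[0.55, 0.11, -0.14, -6.0, -0.0, 0.0, 0.5]
[0.55, 0.12, -0.13, -6.0, -0.0, 0.0, 0.5]
[0.55, 0.14, -0.11, -6.0, -0.0, 0.0, 0.5]
[0.55, 0.15, -0.1, -6.0, -0.0, 0.0, 0.5]
[0.55, 0.16, -0.08, -6.0, -0.0, 0.0, 0.5]
[0.55, 0.17, -0.07, -6.0, -0.0, 0.0, 0.5]
[0.55, 0.17, -0.05, -6.0, -0.0, 0.0, 0.5]
[0.55, 0.18, -0.03, -6.0, -0.0, 0.0, 0.5]
[0.55, 0.18, -0.01, -6.0, -0.0, 0.0, 0.5]
```

Emit:
{"method": "drive_tool", "body": {"plan": [[[0.5,0,-0.2,-6,0,0,0.5],[0.5,0.05,-0.2,-6,0,0,0.5],[0.5,0.05,-0.15,-6,0,0,0.5],[0.5,0.05,-0.15,-6,0,0,0.5],[0.5,0.1,-0.15,-6,0,0,0.5]]]}}

```text
clock: 10.53
tcp_pos: [0.5225, 0.0243, 0.158]
orientation: [0.629, 0.323, 0.629, -0.323]
wrist_force: [-0.3, -0.9, -0.3]
finger_gap: 0.0425
```

Emit:
{"method": "drive_tool", "body": {"plan": [[[0.5,0.1,-0.15,-6,0,0,0.5],[0.5,0.1,-0.15,-6,0,0,0.5],[0.5,0.1,-0.1,-6,0,0,0.5],[0.5,0.15,-0.1,-6,0,0,0.5],[0.5,0.15,-0.1,-6,0,0,0.5]]]}}

```text
clock: 10.95
tcp_pos: [0.5222, 0.0329, 0.1329]
orientation: [0.691, 0.15, 0.691, -0.15]
wrist_force: [-0.1, -0.2, 0.6]
finger_gap: 0.0422
```

Emit:
{"method": "drive_tool", "body": {"plan": [[[0.5,0.15,-0.1,-6,0,0,0.5],[0.5,0.15,-0.05,-6,0,0,0.5],[0.5,0.2,-0.05,-6,0,0,0.5],[0.5,0.2,0,-6,0,0,0.5],[0.5,0.2,0,-6,0,0,0.5]]]}}

```text
clock: 11.37
tcp_pos: [0.5221, 0.0423, 0.1079]
orientation: [0.706, -0.034, 0.706, 0.034]
wrist_force: [0.5, 0.2, 0.6]
finger_gap: 0.0428
```

Emit:
{"method": "drive_tool", "body": {"plan": [[[0,0,0,0,0,0,0.5],[0,0,0,0,0,0,0.5],[0,0,0,0,0,0,0.5],[0,0,0,0,0,0,0.5],[0,0,0,0,0,0,0.5]]]}}

```text
clock: 11.78
tcp_pos: [0.5223, 0.0424, 0.1086]
orientation: [0.707, -0.032, 0.706, 0.032]
wrist_force: [-0.5, 0.7, -0.1]
finger_gap: 0.0429
```

Run:
```python
from rel import *
show(); snap("wrist","w10"); show()
tr=[0.5366,-0.1268,-1.4795]
b=world(tr,[[-0.169,0,0.030]])[0]
plan([b[0],b[1],0.04],tr[2]+np.pi-1e-9,5,0.5)
c=camsaved("w10"); print(proj(c,world(tr,np.array([[-169,-48,30],[-169,48,30],[-169,0,30],[-124,-65,50],[-124,65,50]])*1e-3)))
```

```text
t 11.7833 tcp [0.5223 0.0424 0.1086] ydir 95.24 xaxis [ 0.0006  0.     -1.    ] zaxis [0.996 0.091 0.001] F [-0.51  0.72 -0.1 ] gap 0.0429 j [-0.07  0.29 -0.3   0.98  0.   -0.16]
t 11.8333 tcp [0.5223 0.0425 0.1086] ydir 95.27 xaxis [ 0.0006  0.     -1.    ] zaxis [0.996 0.092 0.001] F [ 0.69  0.18 -0.26] gap 0.0428 j [-0.07  0.29 -0.3   0.98  0.   -0.16]
dist mm/row 13.72948625307841 deg/row 0.010083850923577081
[1.37, -0.02, -0.03, 0.01, 0.01, 0.0, 0.5]
[1.37, -0.02, -0.02, 0.01, 0.01, 0.0, 0.5]
[1.37, -0.02, -0.02, 0.01, 0.01, 0.0, 0.5]
[1.37, -0.02, -0.02, 0.01, 0.01, 0.0, 0.5]
[1.37, -0.02, -0.02, 0.01, 0.01, 0.0, 0.5]
[[258.0621 135.957 ]
 [258.1748 263.4919]
 [258.1221 203.7912]
 [182.0695 111.7986]
 [195.2878 298.7004]]
```

View pics/w10.png

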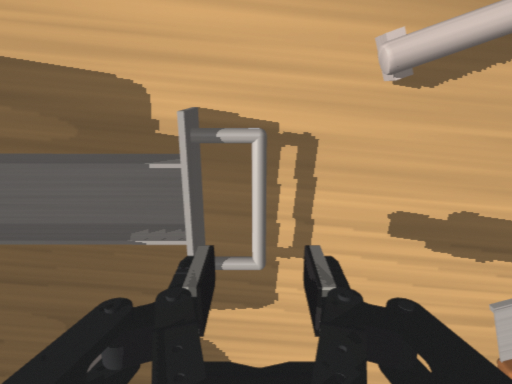

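The bar runs vertically at column 258, rows 135–264, which is within 1 px of the prediction. It is centred between the fingers at columns 213 and 305. Descending.

Emit:
{"method": "drive_tool", "body": {"plan": [[[1.3,-0.02,-0.03,0,0,0,0.5],[1.3,-0.02,-0.02,0,0,0,0.5],[1.3,-0.02,-0.02,0,0,0,0.5],[1.2,-0.02,-0.02,0,0,0,0.5],[1.0,-0.02,-0.02,0,0,0,0.5]]]}}

```text
clock: 12.25
tcp_pos: [0.5209, 0.0415, 0.0466]
orientation: [0.706, -0.033, 0.706, 0.033]
wrist_force: [0.2, -0.2, -0.7]
finger_gap: 0.0429
```

Emit:
{"method": "drive_tool", "body": {"plan": [[[0.8,0,0,0,0,0,0.5],[0.8,0,0,0,0,0,0.5],[0.8,0,0,0,0,0,0.5],[0.8,0,0,0,0,0,0.5],[0.4,0,0,0,0,0,0.5]]]}}

```text
clock: 12.67
tcp_pos: [0.5207, 0.0415, 0.0103]
orientation: [0.706, -0.033, 0.707, 0.033]
wrist_force: [0.2, 0.0, 0.6]
finger_gap: 0.0425
```

Emit:
{"method": "drive_tool", "body": {"plan": [[[0,0,0,0,0,0,0.5],[0,0,0,0,0,0,0.5],[0,0,0,0,0,0,0.5],[0,0,0,0,0,0,0.5],[0,0,0,0,0,0,0.5]]]}}

```text
clock: 13.08
tcp_pos: [0.5215, 0.0415, 0.0118]
orientation: [0.707, -0.033, 0.706, 0.033]
wrist_force: [-0.1, 0.1, 0.1]
finger_gap: 0.0427
```

Run:
```python
from rel import *
show(); snap("wrist","w11"); snap("side","s11"); show()
```

```text
t 13.0833 tcp [0.5215 0.0415 0.0118] ydir 95.33 xaxis [ 0.001  0.    -1.   ] zaxis [0.996 0.093 0.001] F [-0.1   0.06  0.11] gap 0.0427 j [-0.07  0.39 -0.43  0.75  0.   -0.17]
t 13.1833 tcp [0.5214 0.0415 0.0116] ydir 95.32 xaxis [ 0.0008  0.     -1.    ] zaxis [0.996 0.093 0.001] F [-0.32  0.97 -0.33] gap 0.0428 j [-0.07  0.39 -0.43  0.75  0.   -0.17]
```

View pics/w11.png

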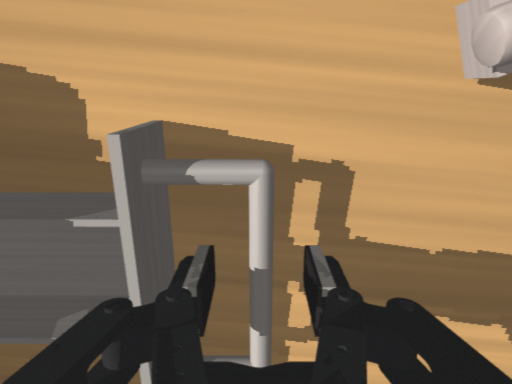

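View pics/s11.png

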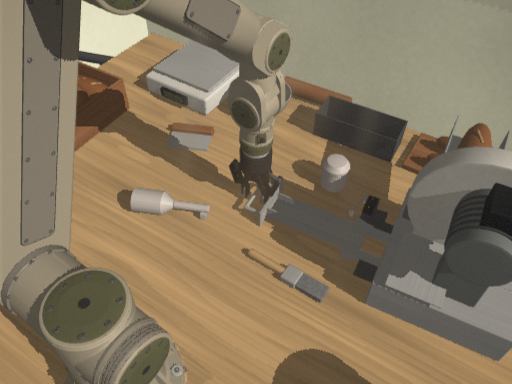

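Emit:
{"method": "drive_tool", "body": {"plan": [[[0,0,0,0,0,0,0.3],[0,0,0,0,0,0,0.15],[0,0,0,0,0,0,0.05],[0,0,0,0,0,0,0],[0,0,0,0,0,0,0]]], "squeeze": 30}}

```text
clock: 13.6
tcp_pos: [0.5211, 0.0416, 0.0114]
orientation: [0.706, -0.033, 0.706, 0.033]
wrist_force: [-0.8, 1.1, 1.8]
finger_gap: 0.0091
```

Emit:
{"method": "drive_tool", "body": {"plan": [[[0,0,0,0,0,0,0],[0,0,0,0,0,0,0],[0,0,0,0,0,0,0],[0,0,0,0,0,0,0],[0,0,0,0,0,0,0]]]}}

```text
clock: 14.02
tcp_pos: [0.5211, 0.0416, 0.0114]
orientation: [0.706, -0.033, 0.706, 0.033]
wrist_force: [-0.2, 1.4, 3.4]
finger_gap: 0.0088
```

Run:
```python
from rel import *
show(); snap("side","s12")
im=cv2.imread("pics/s12.png")[130:290,210:420]; cv2.imwrite("pics/s12z.png",cv2.resize(im,None,fx=3.6,fy=3.6,interpolation=cv2.INTER_CUBIC))
sl=[0.5538,-0.2978,-1.4786]
st=env.get_state()
# bar midpoint = tcp ; slide path target tray x=0.002 => bar at -0.167
for x in (-0.167,-0.148): print(x,world(sl,[[x,-0.0005,0]]))
print("bar in sl",tosl(sl,[*st["tcp_pos"][:2],0]))
```

```text
t 14.0167 tcp [0.5211 0.0416 0.0114] ydir 95.33 xaxis [ 0.0001  0.0003 -1.    ] zaxis [0.996 0.093 0.   ] F [-0.22  1.42  3.41] gap 0.0088 j [-0.07  0.39 -0.43  0.75  0.   -0.17]
-0.167 [[ 0.5379 -0.1316  0.    ]]
-0.148 [[ 0.5397 -0.1505  0.    ]]
bar in sl [-0.341  -0.0013 84.7175]
```

View pics/s12z.png

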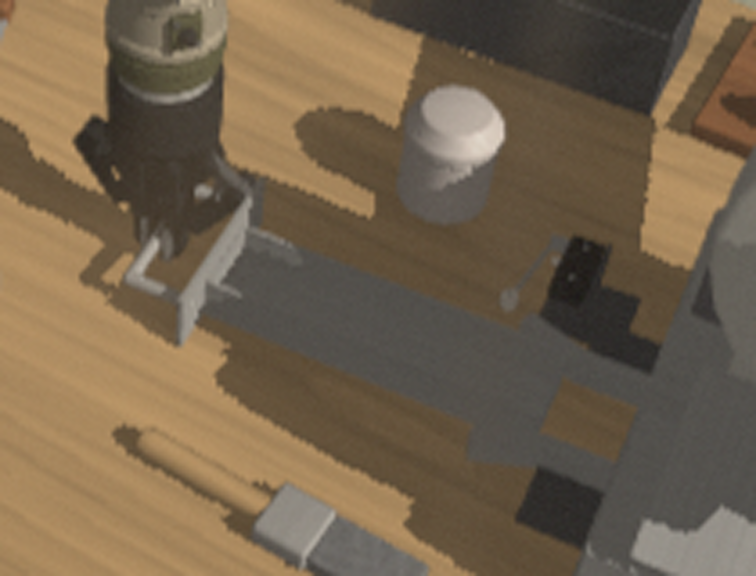

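Emit:
{"method": "drive_tool", "body": {"plan": [[[0,-0.6,0,0,0,0,0],[0,-1,0,0,0,0,0],[0,-1,0.02,0,0,0,0],[0,-1,0.02,0,0,0,0],[0,-1,0.02,0,0,0,0]]]}}

```text
clock: 14.48
tcp_pos: [0.5261, -0.0037, 0.0114]
orientation: [0.707, -0.032, 0.706, 0.034]
wrist_force: [-0.5, 4.6, 3.9]
finger_gap: 0.0091
```

Emit:
{"method": "drive_tool", "body": {"plan": [[[0,-1,0.02,0,0,0,0],[0,-1.2,0,0,0,0,0],[0,-1.2,0,0,0,0,0],[0,-1.2,0,0,0,0,0],[0,-1.2,0,0,0,0,0]]]}}

```text
clock: 14.9
tcp_pos: [0.5316, -0.0615, 0.0114]
orientation: [0.706, -0.032, 0.706, 0.034]
wrist_force: [0.2, 5.6, 4.3]
finger_gap: 0.0088
```

Run:
```python
from rel import *
show(); sl=[0.5538,-0.2978,-1.4786]
st=env.get_state(); print("bar in sl",tosl(sl,[*st["tcp_pos"][:2],0]))
snap("side","s13")
im=cv2.imread("pics/s13.png")[130:290,210:420]; cv2.imwrite("pics/s13z.png",cv2.resize(im,None,fx=3.6,fy=3.6,interpolation=cv2.INTER_CUBIC))
```

```text
t 14.9 tcp [ 0.5316 -0.0615  0.0114] ydir 95.38 xaxis [ 0.0004  0.0024 -1.    ] zaxis [0.996 0.094 0.001] F [0.22 5.58 4.28] gap 0.0088 j [-0.27  0.41 -0.4   0.76  0.   -0.36]
bar in sl [-0.2373 -0.0004 84.7175]
```

View pics/s13z.png

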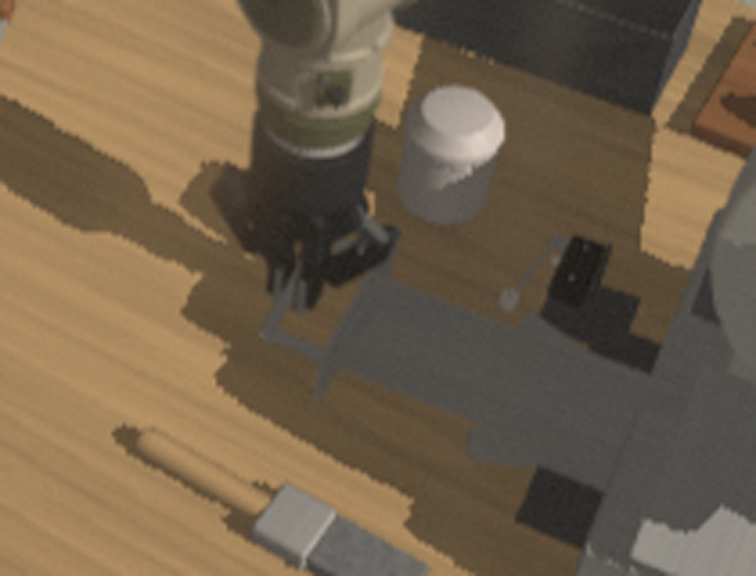

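Emit:
{"method": "drive_tool", "body": {"plan": [[[0,-1,0,0,0,0,0],[0,-1,0,0,0,0,0],[0,-1,0,0,0,0,0],[0,-0.8,0,0,0,0,0],[0,-0.8,0,0,0,0,0]]]}}

```text
clock: 15.37
tcp_pos: [0.5357, -0.1068, 0.0114]
orientation: [0.706, -0.032, 0.706, 0.034]
wrist_force: [-1.3, 6.0, 6.1]
finger_gap: 0.009
```

Emit:
{"method": "drive_tool", "body": {"plan": [[[0,-0.6,0,0,0,0,0],[0,-0.4,0,0,0,0,0],[0,-0.3,0,0,0,0,0],[0,-0.2,0,0,0,0,0],[0,0,0,0,0,0,0]]]}}

```text
clock: 15.78
tcp_pos: [0.5371, -0.1219, 0.0114]
orientation: [0.706, -0.032, 0.706, 0.034]
wrist_force: [0.7, 4.7, 6.1]
finger_gap: 0.0089
```

```bash
cat > z.py <<'E'
import cv2,numpy as np
def z(src,x0,y0,x1,y1,f,n):
    im=cv2.imread(src)[y0:y1,x0:x1]; im=cv2.resize(im,None,fx=f,fy=f,interpolation=cv2.INTER_CUBIC)
    im=(255*np.clip(im/150.,0,1)**0.7).astype(np.uint8)
    for k in range(0,x1-x0,10): cv2.putText(im,str(x0+k),(k*f,8),0,.3,(0,255,255)); cv2.line(im,(k*f,10),(k*f,14),(0,255,255))
    for k in range(0,y1-y0,10): cv2.putText(im,str(y0+k),(0,k*f+4),0,.3,(0,255,255)); 
    cv2.imwrite(n,im)
E
python3 - <<'E'
from rel import *
from z import z
show(); sl=[0.5538,-0.2978,-1.4786]
st=env.get_state(); print("bar in sl",tosl(sl,[*st["tcp_pos"][:2],0]))
snap("side","s14"); snap("wrist","w14"); z("pics/s14.png",300,190,390,270,8,"pics/s14z.png")
E
```

```text
t 15.7833 tcp [ 0.5371 -0.1219  0.0114] ydir 95.35 xaxis [ 0.0001  0.0018 -1.    ] zaxis [0.996 0.093 0.   ] F [0.75 4.67 6.06] gap 0.0089 j [-0.37  0.43 -0.36  0.78  0.   -0.46]
bar in sl [-0.1767 -0.0004 84.7175]
```

View pics/s14z.png

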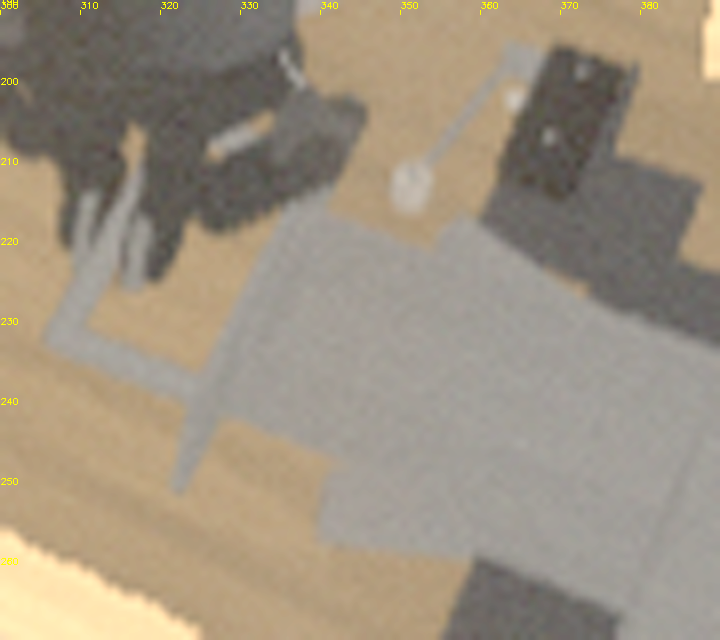

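View pics/w14.png

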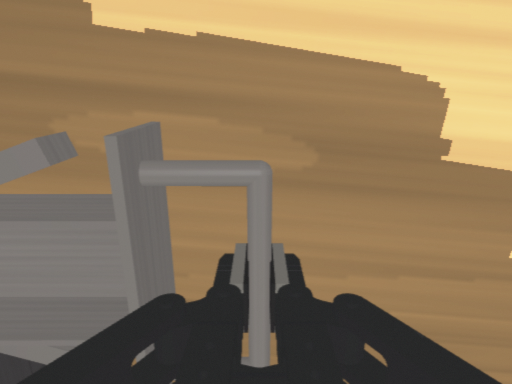

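Run:
```python
from rel import *
from z import z
z("pics/w14.png",0,100,130,200,6,"pics/w14z.png")
z("pics/w14.png",95,110,190,200,6,"pics/w14y.png")
c=camsaved("w14"); sl=[0.5538,-0.2978,-1.4786]
st=env.get_state(); tr=world(sl,[[-0.0077,-0.0004,0]])[0]; tr[2]=sl[2]
m=1e-3
print("runner in t",proj(c,world(sl,np.array([[-90,-48,22],[-86.2,-59.4,22],[-90,-48,0],[-86.2,-59.4,0],[-45,-33,22],[-45,-45,22]])*m)))
print("tray",proj(c,world(tr,np.array([[-120,-65,50],[-124,-65,50],[-120,-65,2],[-124,-65,2],[-169,-48,30],[-120,-30,35]])*m)))
```

```text
runner in t [[ 48.2927 170.1971]
 [ 33.1175 142.3887]
 [ 76.4861 159.1637]
 [ 64.0514 134.916 ]
 [-50.8682 204.5879]
 [-59.3504 177.2168]]
tray [[103.4926 137.3697]
 [116.2755 137.3786]
 [151.0602 122.2004]
 [159.9168 122.2073]
 [259.6624 174.2224]
 [133.8512 222.2032]]
```

View pics/w14z.png

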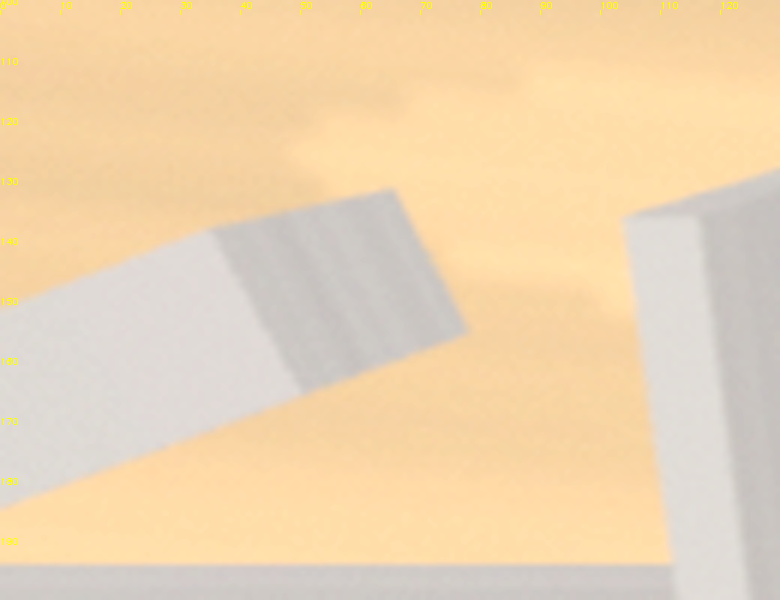

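View pics/w14y.png

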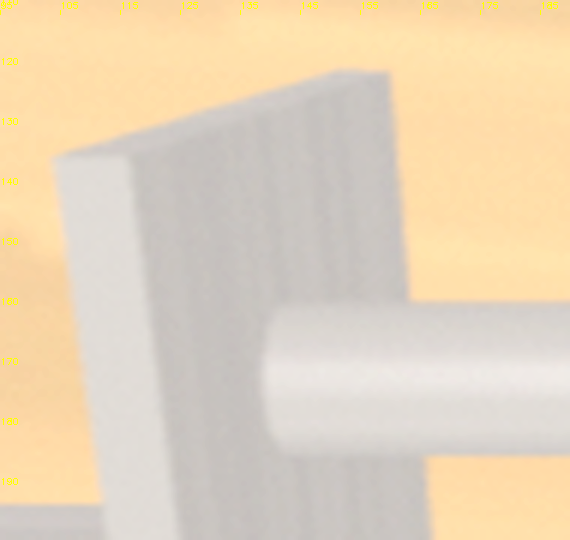

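```bash
cat >> rel.py <<'E'
def relfit(name,runner,plate,yaw=-1.4786):
    c=camsaved(name)
    f=lambda P,uv:least_squares(lambda q:(proj(c,world([q[0],q[1],yaw],np.array(P)*m))-np.array(uv)).ravel(),[0.55,-0.2])
    a=f([[-90,-48,22],[-86.2,-59.4,22],[-90,-48,0],[-86.2,-59.4,0]],runner); b=f([[-120,-65,50],[-124,-65,50],[-120,-65,2],[-124,-65,2]][:len(plate)],plate)
    print("slicer",a.x,a.fun.round(1),"tray",b.x,b.fun.round(1)); print("tray in slicer",tosl([*a.x,yaw],[*b.x,yaw]))
E
python3 - <<'E'
from rel import *
relfit("w14",[(50,165.5),(35.5,138.5),(78,155),(65.3,131.5)],[(104.5,135.8),(116.7,135.8),(151.5,121.8),(159.7,122)])
relfit("w14",[(50,165.5),(35.5,138.5),(78,155),(65.3,131.5)],[(104.5,135.8),(116.7,135.8)])
E
```

```text
slicer [ 0.552  -0.2969] [ 0.1  0.5 -0.6 -0.5  0.2  0.5  0.4 -0.4] tray [ 0.5523 -0.29  ] [-0.5  0.4  0.1  0.4 -0.  -0.4  0.6 -0.6]
tray in slicer [-0.0068  0.001   0.    ]
slicer [ 0.552  -0.2969] [ 0.1  0.5 -0.6 -0.5  0.2  0.5  0.4 -0.4] tray [ 0.5522 -0.2899] [-0.3 -0.   0.3  0. ]
tray in slicer [-0.0069  0.0009  0.    ]
```

Emit:
{"method": "drive_tool", "body": {"plan": [[[0,-0.5,0,0,0,0,0],[0,-0.6,0,0,0,0,0],[0,-0.5,0,0,0,0,0],[0,-0.3,0,0,0,0,0],[0,-0.1,0,0,0,0,0]]]}}

```text
clock: 16.3
tcp_pos: [0.5387, -0.1412, 0.0114]
orientation: [0.706, -0.032, 0.706, 0.034]
wrist_force: [-0.9, 8.7, 7.1]
finger_gap: 0.009
```

Run:
```python
from rel import *
from z import z
show(); sl=[0.5538,-0.2978,-1.4786]
snap("side","s15"); snap("wrist","w15"); show()
st=env.get_state(); print("bar in sl",tosl(sl,[*st["tcp_pos"][:2],0]))
z("pics/s15.png",310,190,390,270,8,"pics/s15z.png"); z("pics/w15.png",60,100,190,200,6,"pics/w15z.png")
```

```text
t 16.3 tcp [ 0.5387 -0.1412  0.0114] ydir 95.37 xaxis [-0.0002  0.0032 -1.    ] zaxis [0.996 0.094 0.   ] F [-0.93  8.74  7.06] gap 0.009 j [-0.4   0.44 -0.34  0.79  0.   -0.5 ]
t 16.4 tcp [ 0.5388 -0.1412  0.0114] ydir 95.37 xaxis [-0.0002  0.0027 -1.    ] zaxis [0.996 0.094 0.   ] F [-0.89  5.81  6.41] gap 0.0091 j [-0.4   0.44 -0.34  0.79  0.   -0.5 ]
bar in sl [-0.1573 -0.0006 84.7175]
```

View pics/s15z.png

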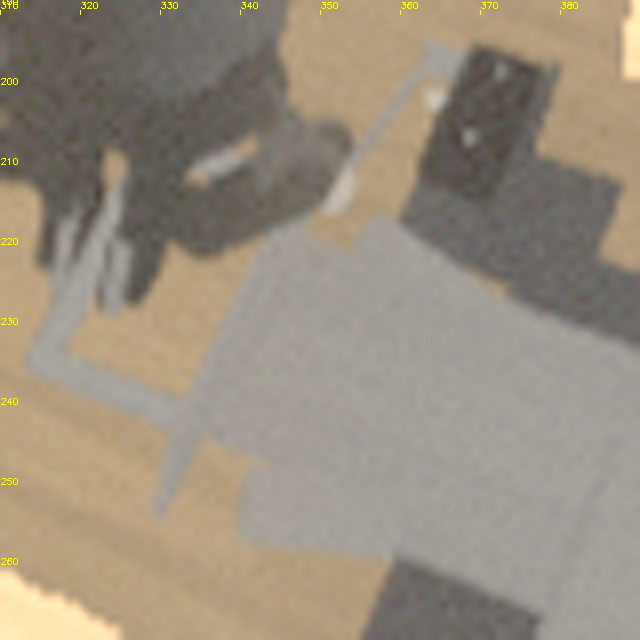

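View pics/w15z.png

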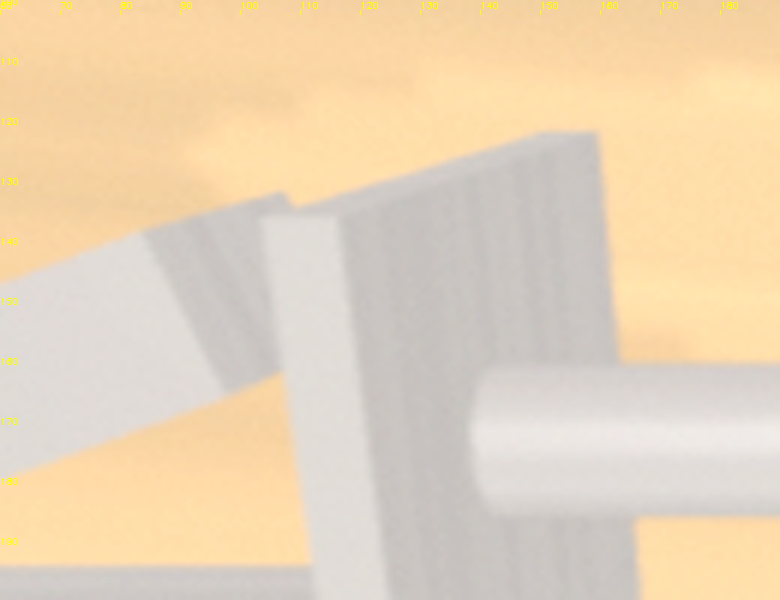

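Run:
```python
from rel import *
c=camsaved("w15"); yaw=-1.4786
f=lambda P,uv:least_squares(lambda q:(proj(c,world([q[0],q[1],yaw],np.array(P)*m))-np.array(uv)).ravel(),[0.55,-0.2])
a=f([[-90,-48,22],[-86.2,-59.4,22],[-86.2,-59.4,0]],[(97.5,165.3),(83.8,138.6),(107.5,131.8)])
b=f([[-120,-65,50],[-124,-65,50],[-120,-65,2],[-124,-65,2]],[(103.8,136),(116.7,136),(150.8,122),(159.7,122)])
print(a.x,a.fun.round(1),b.x,b.fun.round(1),tosl([*a.x,yaw],[*b.x,yaw]))
s=cam("side"); sl=[*a.x,yaw]
for d in (0,3,6,11): print(d,proj(s,world([0.5538,-.2978,yaw],np.array([[-104+d,52,34.5]])*m)))
```

```text
[ 0.5519 -0.2969] [ 0.   0.9 -0.2 -0.4  0.2 -0.5] [ 0.554  -0.3095] [-0.1  0.4 -0.2  0.4  0.3 -0.5  0.2 -0.5] [0.0127 0.001  0.    ]
0 [[350.9826 212.5537]]
3 [[352.1505 212.9976]]
6 [[353.3202 213.4423]]
11 [[355.2738 214.1849]]
```

Emit:
{"method": "drive_tool", "body": {"plan": [[[0,-0.15,0,0,0,0,0],[0,-0.2,0,0,0,0,0],[0,-0.15,0,0,0,0,0],[0,-0.1,0,0,0,0,0],[0,0,0,0,0,0,0]]]}}

```text
clock: 16.82
tcp_pos: [0.5388, -0.1464, 0.0114]
orientation: [0.706, -0.032, 0.707, 0.035]
wrist_force: [-2.7, 8.7, 8.6]
finger_gap: 0.0086
```

Run:
```python
from rel import *
from z import z
show(); sl=[0.5538,-0.2978,-1.4786]
snap("side","s16"); snap("wrist","w16"); show()
st=env.get_state(); print("bar in sl",tosl(sl,[*st["tcp_pos"][:2],0]))
z("pics/s16.png",310,190,390,270,8,"pics/s16z.png"); z("pics/w16.png",60,100,190,200,6,"pics/w16z.png")
```

```text
t 16.8167 tcp [ 0.5388 -0.1464  0.0114] ydir 95.4 xaxis [-0.0011  0.0039 -1.    ] zaxis [ 0.996  0.094 -0.001] F [-2.67  8.66  8.59] gap 0.0086 j [-0.41  0.45 -0.34  0.79  0.   -0.51]
t 16.9167 tcp [ 0.5388 -0.1464  0.0114] ydir 95.4 xaxis [-0.001   0.0037 -1.    ] zaxis [ 0.996  0.094 -0.001] F [-1.96  7.92  7.16] gap 0.0089 j [-0.41  0.45 -0.34  0.79  0.   -0.51]
bar in sl [-0.1521 -0.001  84.7175]
```

View pics/s16z.png

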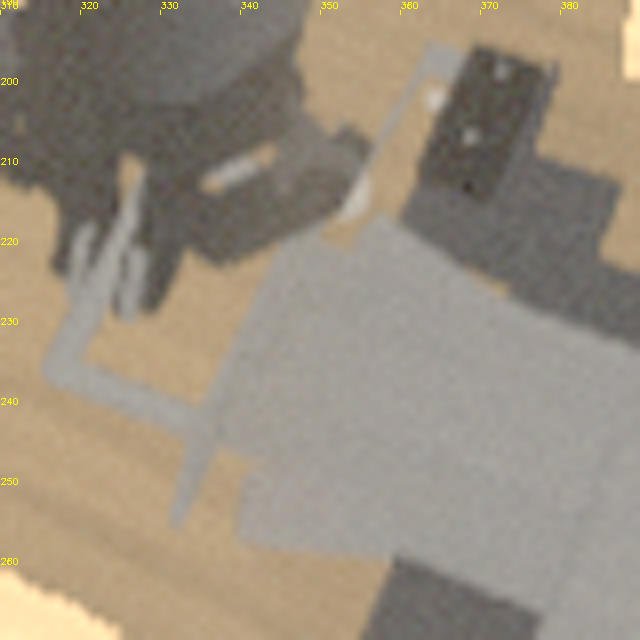

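View pics/w16z.png

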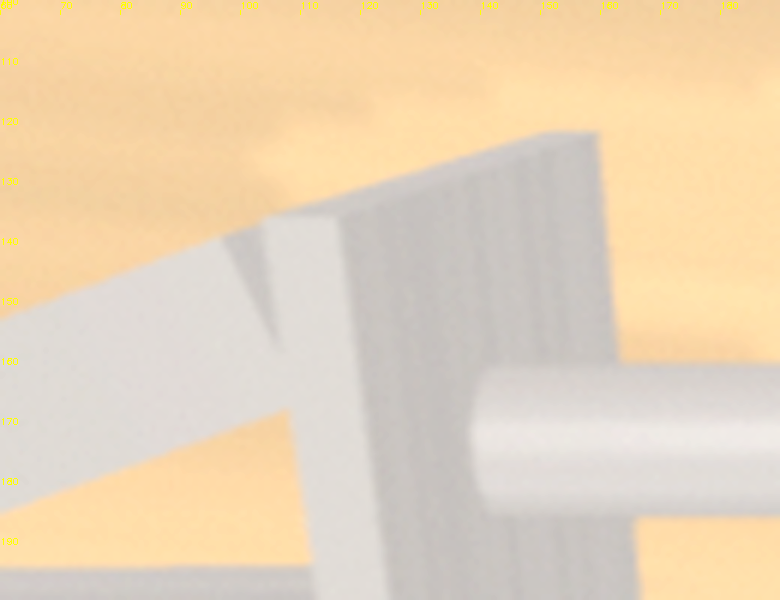

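Emit:
{"method": "drive_tool", "body": {"plan": [[[0,-0.1,0,0,0,0,0],[0,-0.1,0,0,0,0,0],[0,-0.1,0,0,0,0,0],[0,0,0,0,0,0,0],[0,0,0,0,0,0,0]]]}}

```text
clock: 17.33
tcp_pos: [0.539, -0.1492, 0.0114]
orientation: [0.706, -0.032, 0.707, 0.035]
wrist_force: [-1.9, 7.8, 8.8]
finger_gap: 0.0089
```

Run:
```python
from rel import *
from z import z
show(); sl=[0.5538,-0.2978,-1.4786]
snap("side","s17"); snap("wrist","w17"); show()
st=env.get_state(); print("bar in sl",tosl(sl,[*st["tcp_pos"][:2],0]))
z("pics/s17.png",310,190,390,270,8,"pics/s17z.png"); z("pics/w17.png",60,100,190,200,6,"pics/w17z.png")
```

```text
t 17.3333 tcp [ 0.539  -0.1492  0.0114] ydir 95.41 xaxis [-0.0012  0.004  -1.    ] zaxis [ 0.996  0.094 -0.001] F [-1.88  7.82  8.8 ] gap 0.0089 j [-0.42  0.45 -0.33  0.79  0.   -0.51]
t 17.4333 tcp [ 0.539  -0.1492  0.0114] ydir 95.41 xaxis [-0.0012  0.004  -1.    ] zaxis [ 0.996  0.094 -0.001] F [-1.64  7.93  8.39] gap 0.0089 j [-0.42  0.45 -0.33  0.79  0.   -0.51]
bar in sl [-0.1493 -0.0011 84.7175]
```

View pics/s17z.png

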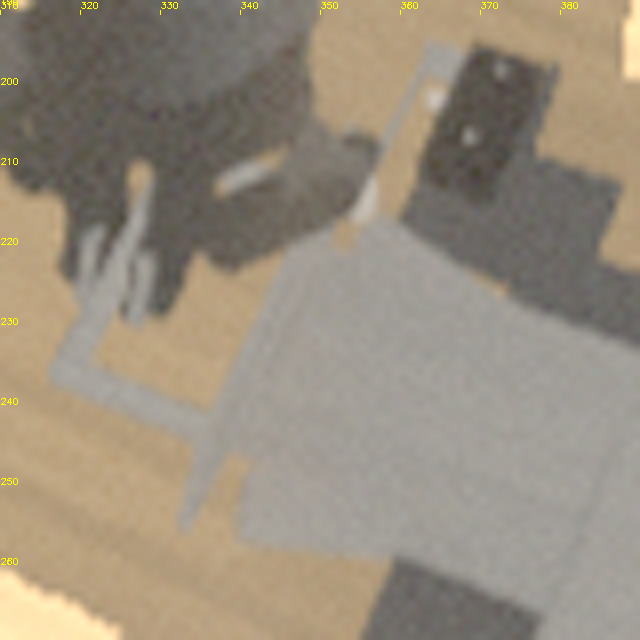

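View pics/w17z.png

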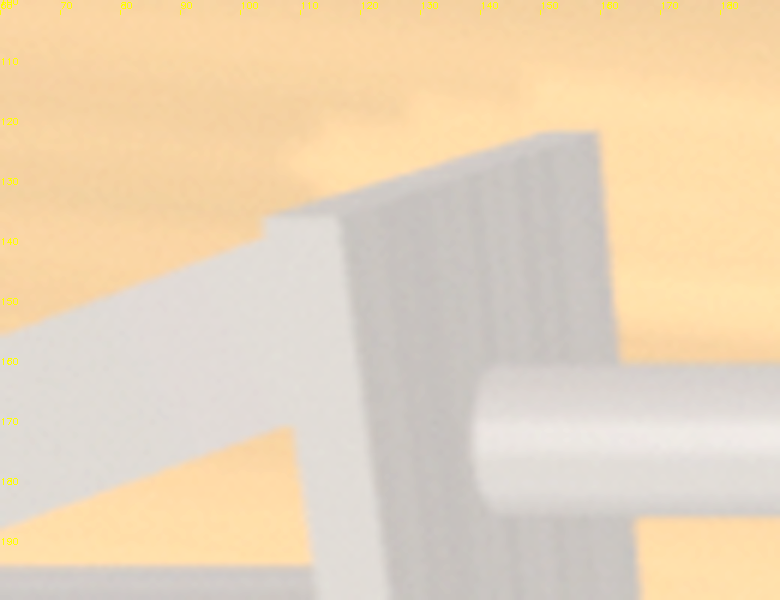

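Emit:
{"method": "drive_tool", "body": {"plan": [[[0,0.05,0,0,0,0,0],[0,0.05,0,0,0,0,0],[0,0,0,0,0,0,0],[0,0,0,0,0,0,0],[0,0,0,0,0,0,0]]]}}

```text
clock: 17.85
tcp_pos: [0.539, -0.1492, 0.0114]
orientation: [0.706, -0.032, 0.707, 0.034]
wrist_force: [-2.7, 5.0, 7.3]
finger_gap: 0.0084
```

Run:
```python
from rel import *
show(); sl=[0.5538,-0.2978,-1.4786]
st=env.get_state(); print("bar in sl",tosl(sl,[*st["tcp_pos"][:2],0]))
```

```text
t 17.85 tcp [ 0.539  -0.1492  0.0114] ydir 95.37 xaxis [-0.0012  0.0021 -1.    ] zaxis [ 0.996  0.094 -0.001] F [-2.67  4.97  7.34] gap 0.0084 j [-0.41  0.45 -0.33  0.79  0.   -0.51]
bar in sl [-0.1493 -0.0011 84.7175]
```

Emit:
{"method": "drive_tool", "body": {"plan": [[[0,0.05,0,0,0,0,0],[0,0.05,0,0,0,0,0],[0,0,0,0,0,0,0],[0,0,0,0,0,0,0],[0,0,0,0,0,0,0]]]}}

```text
clock: 18.27
tcp_pos: [0.539, -0.1492, 0.0114]
orientation: [0.706, -0.033, 0.707, 0.033]
wrist_force: [-1.9, 2.9, 5.9]
finger_gap: 0.0086
```

Run:
```python
from rel import *
show(); sl=[0.5538,-0.2978,-1.4786]
st=env.get_state(); print("bar in sl",tosl(sl,[*st["tcp_pos"][:2],0]))
```

```text
t 18.2667 tcp [ 0.539  -0.1492  0.0114] ydir 95.34 xaxis [-0.0012  0.0002 -1.    ] zaxis [ 0.996  0.093 -0.001] F [-1.87  2.88  5.87] gap 0.0086 j [-0.41  0.45 -0.33  0.79 -0.   -0.51]
bar in sl [-0.1493 -0.0011 84.7175]
```

Emit:
{"method": "drive_tool", "body": {"plan": [[[0,0,0,0,0,0,0.15],[0,0,0,0,0,0,0.25],[0,0,0,0,0,0,0.4],[0,0,0,0,0,0,0.5],[0,0,0,0,0,0,0.5]]]}}

```text
clock: 18.68
tcp_pos: [0.5397, -0.1497, 0.0111]
orientation: [0.706, -0.033, 0.706, 0.033]
wrist_force: [-0.3, 1.1, -0.4]
finger_gap: 0.0426
```

Run:
```python
from rel import *
from z import z
show(); sl=[0.5538,-0.2978,-1.4786]
st=env.get_state(); print("bar in sl",tosl(sl,[*st["tcp_pos"][:2],0]))
snap("side","s18"); snap("wrist","w18")
z("pics/s18.png",310,190,390,270,8,"pics/s18z.png")
```

```text
t 18.6833 tcp [ 0.5397 -0.1497  0.0111] ydir 95.32 xaxis [-0.0002 -0.     -1.    ] zaxis [ 0.996  0.093 -0.   ] F [-0.27  1.06 -0.41] gap 0.0426 j [-0.41  0.45 -0.33  0.79 -0.   -0.51]
bar in sl [-0.1488 -0.0004 84.7175]
```

View pics/w18.png

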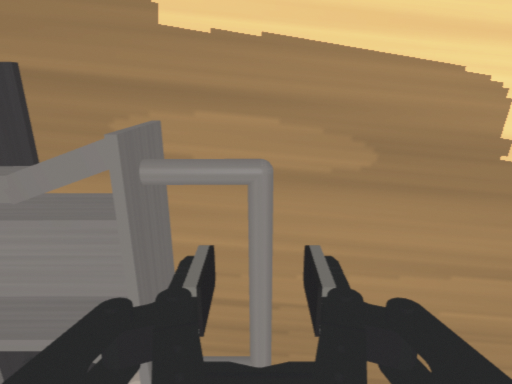

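View pics/s18z.png

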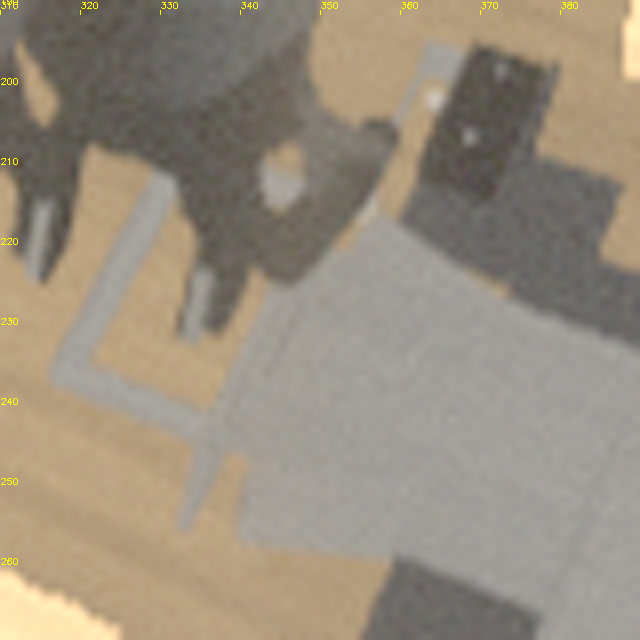

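Emit:
{"method": "drive_tool", "body": {"plan": [[[-0.5,0,0,0,0,0,0.5],[-1,0,0,0,0,0,0.5],[-2,0,0,0,0,0,0.5],[-3,0,0,0,0,0,0.5],[-3,0,0,0,0,0,0.5]]]}}

```text
clock: 19.2
tcp_pos: [0.539, -0.1493, 0.1075]
orientation: [0.706, -0.033, 0.707, 0.033]
wrist_force: [1.4, 0.1, -0.8]
finger_gap: 0.0427
```

Emit:
{"method": "drive_tool", "body": {"plan": [[[-3,0.5,0,0,0,0,0.5],[-3,0.5,0,0,0,0,0.5],[-2,0.5,0,0,0,0,0.5],[-1,0.5,0,0,0,0,0.5],[0,0,0,0,0,0,0.5]]]}}

```text
clock: 19.62
tcp_pos: [0.5392, -0.1294, 0.1997]
orientation: [0.708, -0.034, 0.705, 0.032]
wrist_force: [-0.1, 1.3, 0.1]
finger_gap: 0.0431
```

Emit:
{"method": "drive_tool", "body": {"plan": [[[0,0,0,0,0,0,0.5],[0,0,0,0,0,0,0.5],[0,0,0,0,0,0,0.5],[0,0,0,0,0,0,0.5],[0,0,0,0,0,0,0.5]]]}}

```text
clock: 20.03
tcp_pos: [0.5372, -0.1297, 0.195]
orientation: [0.706, -0.032, 0.707, 0.033]
wrist_force: [0.1, -0.3, 0.3]
finger_gap: 0.0427
```

Run:
```python
from rel import *
from z import z
show()
snap("wrist","w19"); snap("side","s19"); snap("top","t19"); show()
z("pics/s19.png",310,190,390,270,8,"pics/s19z.png")
```

```text
t 20.0333 tcp [ 0.5372 -0.1297  0.195 ] ydir 95.31 xaxis [-0.0021  0.0009 -1.    ] zaxis [ 0.996  0.092 -0.002] F [ 0.06 -0.31  0.27] gap 0.0427 j [-0.38  0.28 -0.08  1.21  0.   -0.47]
t 20.1833 tcp [ 0.5376 -0.1297  0.1957] ydir 95.31 xaxis [-0.0008  0.0004 -1.    ] zaxis [ 0.996  0.093 -0.001] F [-0.14 -0.3   0.4 ] gap 0.0427 j [-0.38  0.28 -0.08  1.21  0.   -0.47]
```

View pics/w19.png

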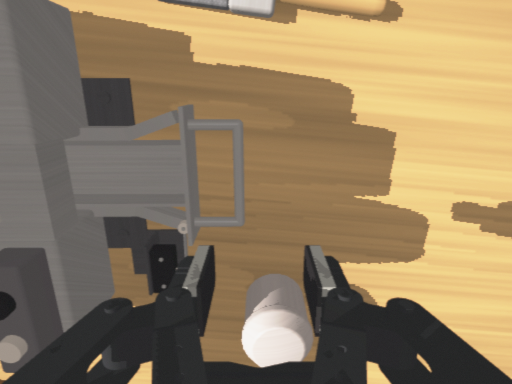

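View pics/s19z.png

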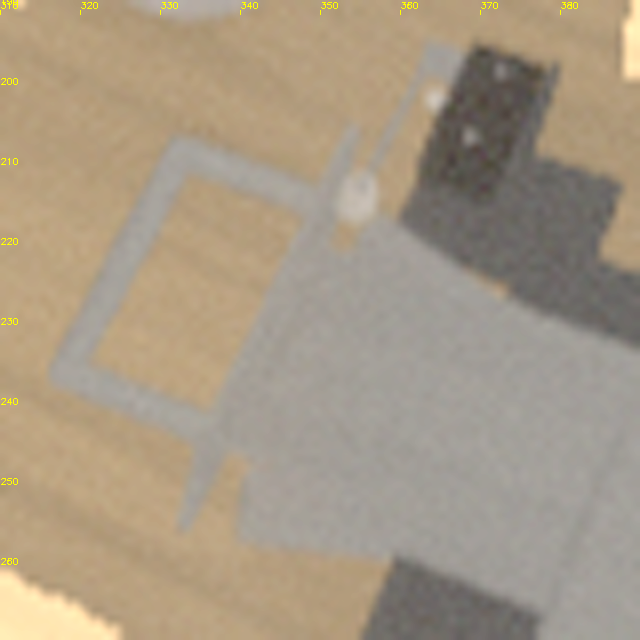

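Run:
```python
from rel import *
from z import z
s=cam("side"); yaw=-1.4786; 
def cen(n):
    g=cv2.imread(f"pics/{n}.png").astype(float)
    # roller is neutral/bright versus brown bench: use blue channel
    b=cv2.resize(g[200:226,340:368,0],None,fx=8,fy=8,interpolation=cv2.INTER_CUBIC)
    return b
for n in ("side0","s4","s14","s19"):
    b=cen(n); M=b>108; k,l,st,c=cv2.connectedComponentsWithStats(M.astype(np.uint8))
    for i in range(1,k):
        if st[i,4]>200: print(n,st[i],c[i]/8+np.array([340,200])-0.44)
sl=[0.552,-0.2973,yaw]
for th in (0,8,10,11,12,14):
    t=th/60; P=np.array([[-104+60*np.sin(t),112-60*np.cos(t),34.5]])*m
    print(th,proj(s,world(sl,P)))
z("pics/w19.png",120,100,220,260,4,"pics/w19z.png")
for th in (0,8,10,11,12,14):
    t=th/60; P=np.array([[-104+60*np.sin(t),112-60*np.cos(t),39.5]])*m
    print(th,proj(camsaved("w19"),world(sl,P)))
```

```text
0 [[350.4858 212.9422]]
8 [[353.6684 213.9767]]
10 [[354.4817 214.187 ]]
11 [[354.8904 214.2846]]
12 [[355.3002 214.3773]]
14 [[356.1227 214.5475]]
0 [[193.6816 228.3358]]
8 [[185.611  228.8357]]
10 [[183.6234 229.1154]]
11 [[182.6359 229.2782]]
12 [[181.6529 229.4563]]
14 [[179.7022 229.8578]]
```

View pics/w19z.png

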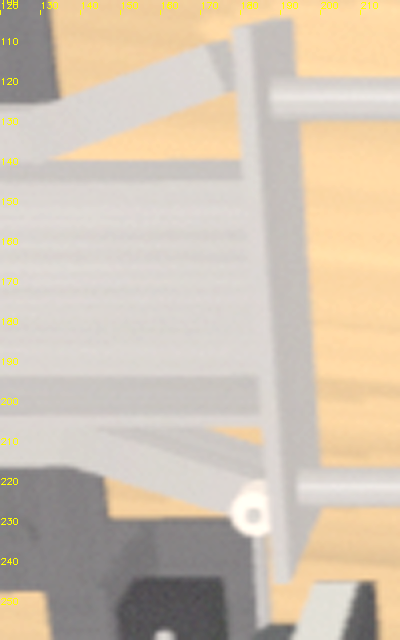

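The wrist view puts the roller centre at (183.3,228.8), against a prediction of 183.6 for 10 mm of travel. The side-view shift looks smaller than that, so I check it with sub-pixel matching and a closer wrist view.

Emit:
{"method": "drive_tool", "body": {"plan": [[[1,0,-1,0,0,0,0.5],[2,0,-1.5,0,0,0,0.5],[2,0,-1.5,0,0,0,0.5],[1,0,-1,0,0,0,0.5],[0,0,0,0,0,0,0.5]]]}}

```text
clock: 20.6
tcp_pos: [0.4844, -0.1333, 0.1337]
orientation: [0.704, -0.032, 0.708, 0.034]
wrist_force: [0.3, 1.1, -0.3]
finger_gap: 0.0431
```

Emit:
{"method": "drive_tool", "body": {"plan": [[[0,0,0,0,0,0,0.5],[0,0,0,0,0,0,0.5],[0,0,0,0,0,0,0.5],[0,0,0,0,0,0,0.5],[0,0,0,0,0,0,0.5]]]}}

```text
clock: 21.02
tcp_pos: [0.489, -0.1345, 0.137]
orientation: [0.707, -0.033, 0.706, 0.033]
wrist_force: [0.9, 0.3, 0.1]
finger_gap: 0.0427
```

Run:
```python
from rel import *
from z import z
show()
snap("wrist","w20"); snap("side","s20"); show()
g={n:cv2.imread(f"pics/{n}.png").astype(np.float32).mean(2) for n in ("side0","s4","s14","s19","s20")}
for a in ("side0","s4","s14"):
    # ecc/template match of the roller patch 
    t=cv2.resize(g[a][206:220,345:358],None,fx=8,fy=8,interpolation=cv2.INTER_CUBIC)
    for bn in ("s4","s14","s19"):
        S=cv2.resize(g[bn][200:228,340:368],None,fx=8,fy=8,interpolation=cv2.INTER_CUBIC)
        r=cv2.matchTemplate(S,t,cv2.TM_CCOEFF_NORMED); _,v,_,l=cv2.minMaxLoc(r); print(a,bn,round(v,2),l[0]/8+340-345,l[1]/8+200-206)
a=g["side0"][200:228,340:368]; b=g["s19"][200:228,340:368]
f=lambda x:cv2.resize(np.clip((x-40)*3,0,255).astype(np.uint8),None,fx=12,fy=12,interpolation=cv2.INTER_NEAREST)
cv2.imwrite("pics/cmp.png",np.hstack([f(a),f(b)]))
```

```text
t 21.0167 tcp [ 0.489  -0.1345  0.137 ] ydir 95.34 xaxis [ 0.0015 -0.0005 -1.    ] zaxis [0.996 0.093 0.001] F [0.9  0.32 0.07] gap 0.0427 j [-0.43  0.23 -0.3   1.04  0.   -0.52]
t 21.1167 tcp [ 0.4886 -0.1344  0.1366] ydir 95.34 xaxis [ 0.0007 -0.0002 -1.    ] zaxis [0.996 0.093 0.001] F [-0.33  0.47 -0.36] gap 0.0424 j [-0.43  0.23 -0.3   1.04  0.   -0.52]
side0 s4 0.98 0.0 0.0
side0 s14 0.96 0.0 0.125
side0 s19 0.82 3.125 1.5
s4 s4 1.0 0.0 0.0
s4 s14 0.97 0.125 0.0
s4 s19 0.83 3.125 1.5
s14 s4 0.97 -0.125 0.0
s14 s14 1.0 0.0 0.0
s14 s19 0.81 3.0 1.5
```

View pics/cmp.png

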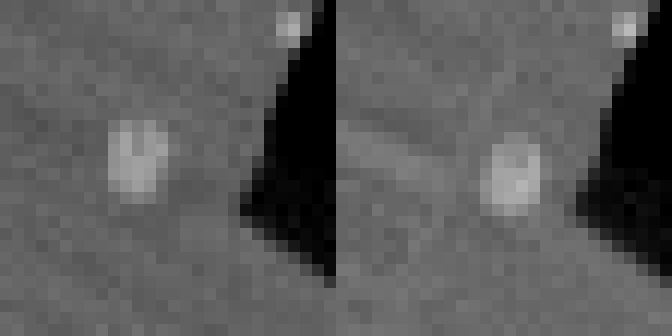

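View pics/w20.png

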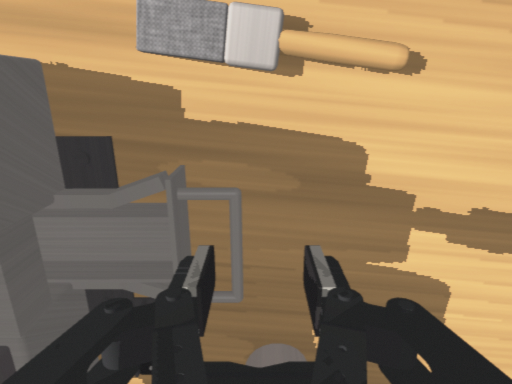

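Run:
```python
from rel import *
s=cam("side"); sl=[0.552,-0.2973,-1.4786]
p=lambda x,y:proj(s,world(sl,np.array([[x,y,36]])*m))[0]
p0=p(-104,52); jx=(p(-94,52)-p0)/10; jy=(p(-104,62)-p0)/10
print(p0,jx,jy)
for sh in ((3.0,1.5),(3.1,1.4),(3.2,1.2),(3.4,1.5)): print(sh,np.linalg.solve(np.c_[jx,jy],sh))
# plate from s19
```

```text
[350.5873 212.5492] [0.3906 0.1485] [ 0.1362 -0.2775]
(3.0, 1.5) [ 8.0614 -1.0911]
(3.1, 1.4) [ 8.1713 -0.672 ]
(3.2, 1.2) [8.1752 0.0509]
(3.4, 1.5) [ 8.9245 -0.6292]
```

Emit:
{"method": "drive_tool", "body": {"plan": [[[0,0,1.5,0,0,0,0.5],[0,0,2,0,0,0,0.5],[0.2,0,2,0,0,0,0.5],[0.2,0,1.5,0,0,0,0.5],[0.2,0,1,0,0,0,0.5]]]}}

```text
clock: 21.53
tcp_pos: [0.5694, -0.1268, 0.1302]
orientation: [0.707, -0.033, 0.706, 0.033]
wrist_force: [0.8, -0.8, 0.2]
finger_gap: 0.043
```

Emit:
{"method": "drive_tool", "body": {"plan": [[[0,0,0,0,0,0,0.5],[0,0,0,0,0,0,0.5],[0,0,0,0,0,0,0.5],[0,0,0,0,0,0,0.5],[0,0,0,0,0,0,0.5]]]}}

```text
clock: 21.95
tcp_pos: [0.567, -0.127, 0.1305]
orientation: [0.706, -0.033, 0.706, 0.033]
wrist_force: [0.1, -0.7, -0.0]
finger_gap: 0.0429
```

Run:
```python
from rel import *
from z import z
show(); snap("wrist","w21"); show()
z("pics/w21.png",70,60,210,260,4,"pics/w21z.png")
```

```text
t 21.95 tcp [ 0.567  -0.127   0.1305] ydir 95.3 xaxis [-0.0001  0.0001 -1.    ] zaxis [ 0.996  0.092 -0.   ] F [ 0.13 -0.66 -0.05] gap 0.0429 j [-0.36  0.37 -0.12  1.08  0.   -0.45]
t 22.0 tcp [ 0.5672 -0.127   0.1306] ydir 95.3 xaxis [ 0.0001  0.     -1.    ] zaxis [0.996 0.092 0.   ] F [-0.22  0.7   0.2 ] gap 0.0428 j [-0.36  0.37 -0.12  1.08  0.   -0.45]
```

View pics/w21.png

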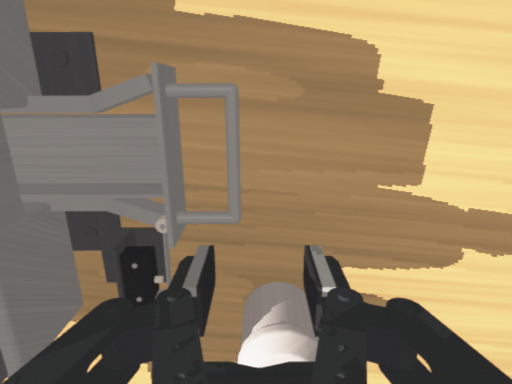

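View pics/w21z.png

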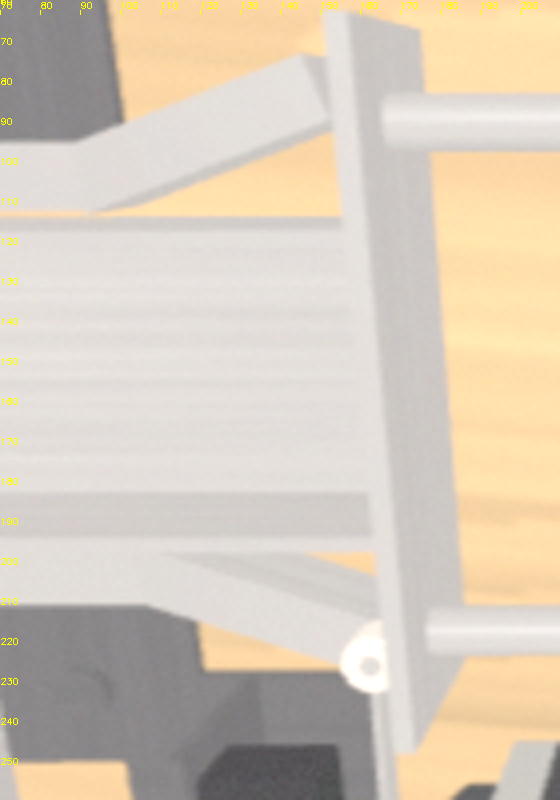

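Run:
```python
from rel import *
c=camsaved("w21")
f=lambda P,uv,q0:least_squares(lambda q:(proj(c,world(q,np.array(P)*m))-np.array(uv)).ravel(),q0,loss="soft_l1")
P=[[-86.2,-59.4,22],[-90,-48,22],[-45,-33,22],[-43.1,-45,22],[-43.1,45,22]]; uv=[(145.75,73.25),(152.2,90),(93.75,112.5),(90,95),(107,211.25)]
a=f(P,uv,[.55,-.3,-1.4786]); print("sl",a.x,np.degrees(a.x[2]),a.fun.reshape(-1,2).round(1).tolist())
Pt=[[-120,-65,50],[-124,-65,50],[-120,65,50],[-124,65,50]]; ut=[(150.75,63),(156.75,63.75),(170,248),(174.25,247.5)]
Pt+= [[-169,-48,30],[-169,48,30]]; ut+=[(232.5,91),(234.5,218.5)]
b=f(Pt,ut,[.55,-.3,-1.4786]); print("tr",b.x,np.degrees(b.x[2]),b.fun.reshape(-1,2).round(1).tolist())
print("tray in slicer",tosl(a.x,b.x))
# roller
K,E=c; R_=E[:3,:3]; C=-R_.T@E[:3,3]; d=R_.T@np.linalg.inv(K)@np.array([162.5,226.25,1]); p=C+d*(0.0395-C[2])/d[2]
print("roller",p,tosl(a.x,[p[0],p[1],0]), "in tray",tosl(b.x,[p[0],p[1],0]))
```

```text
sl [ 0.5531 -0.2961 -1.4712] -84.29478603987086 [[-0.2, 0.4], [0.4, 0.3], [0.3, -0.4], [-1.2, 0.1], [0.4, -0.6]]
tr [ 0.5552 -0.317  -1.4758] -84.55958264847551 [[0.1, 0.1], [0.5, -0.7], [-1.0, 0.9], [0.0, 1.4], [-0.6, -0.1], [0.8, -0.7]]
tray in slicer [ 0.021  -0.     -0.2648]
roller [ 0.5952 -0.1991  0.0395] [-0.0923  0.0516 84.2948] in tray [-0.1135  0.051  84.5596]
```

Run:
```python
from rel import *
env.read_camera("side")
snap("side","s22")
def load(n): return cv2.imread(f"pics/{n}.png").astype(float)
for n,(cx,cy) in {"side0":(351.5,213),"s4":(351.5,213),"s9":(351.5,213),"s14":(351.5,213),"s19":(354.5,214.7),"s20":(354.5,214.7),"s22":(354.5,214.7)}.items():
    g=load(n).mean(2); out=[]
    ys,xs=np.mgrid[206:222,344:363]
    w=g[206:222,344:363]; 
    for th in (100,):
        bg=np.median(w); ww=np.clip(w-bg-15,0,None)*(np.hypot(xs-cx,ys-cy)<5.5)
        out.append(((xs*ww).sum()/ww.sum(),(ys*ww).sum()/ww.sum(),ww.sum()))
    print(n,bg,np.round(out,2))
print(load("side0").mean(2)[207:221,346:360].astype(int)); print(load("s22").mean(2)[207:221,346:362].astype(int))
```

```text
side0 72.66666666666667 [[351.01 212.89  58.33]]
s4 75.66666666666667 [[350.94 212.85  62.  ]]
s9 76.33333333333333 [[351.03 212.98  71.67]]
s14 74.33333333333333 [[351.06 212.83  52.67]]
s19 75.33333333333333 [[354.63 214.72  61.33]]
s20 75.33333333333333 [[354.49 214.64  71.  ]]
s22 75.16666666666666 [[354.58 214.61  71.67]]
[[72 70 76 76 74 75 73 72 71 75 72 71 69 71]
 [74 74 71 74 73 76 73 74 75 72 73 73 74 71]
 [72 74 72 72 75 75 76 75 76 76 73 72 71 73]
 [68 70 70 78 85 81 86 78 71 73 75 73 74 71]
 [69 71 70 85 93 84 90 87 76 73 72 72 74 72]
 [67 70 70 88 94 85 90 92 79 75 71 75 73 70]
 [72 71 72 88 91 93 92 85 74 73 73 74 75 69]
 [74 72 74 89 91 93 91 80 73 70 70 72 72 73]
 [73 72 72 82 88 92 88 75 69 68 69 69 71 72]
 [71 74 71 73 79 82 79 74 69 69 69 70 72 67]
 [72 71 70 74 71 72 70 71 69 71 72 72 72 66]
 [73 74 72 70 69 70 71 70 71 74 74 74 74 70]
 [73 72 74 72 74 70 70 70 72 75 74 75 76 72]
 [72 73 73 74 75 73 72 71 71 74 73 74 75 73]]
[[76 75 75 74 75 76 77 76 75 75 71 72 74 71 72 76]
 [76 74 77 73 74 73 77 77 74 73 75 75 75 73 74 73]
 [73 74 75 74 75 78 78 77 74 76 76 76 72 74 69 71]
 [72 73 73 75 74 78 77 72 77 76 74 72 74 73 74 73]
 [73 69 73 73 75 78 77 79 81 84 76 74 73 74 75 75]
 [75 74 73 72 75 79 77 90 87 88 88 80 73 74 76 74]
 [78 80 77 73 77 74 80 93 87 83 96 80 75 76 76 60]
 [80 80 80 78 76 74 81 96 96 92 98 81 74 71 71 51]
 [77 79 77 76 76 78 85 93 98 99 95 76 73 74 62 48]
 [76 76 79 76 75 75 85 93 94 97 88 73 73 70 53 46]
 [73 73 75 76 72 72 78 87 89 86 79 75 75 67 49 41]
 [76 75 78 73 74 70 73 72 74 77 78 76 79 76 62 50]
 [74 75 74 75 73 72 72 73 75 75 75 76 77 77 78 65]
 [76 77 73 76 75 73 73 71 74 75 74 75 76 78 76 78]]
```

Three checks put the roller travel within the allowed 8–14 mm:
- **Wrist chain:** the tray is at slicer x = 20.7–21.0 mm, which means 10.7–11.0 mm of travel.
- **Roller in the wrist view:** about 11.7 mm.
- **Side-view centroid shift:** about 9.5 mm.

The gripper is clear of everything, so I'm handing in.

Run:
```python
from rel import *
show(); g0=cv2.imread("pics/s4.png"); 
print(env.hand_in())
```

```text
t 22.1 tcp [ 0.5674 -0.127   0.1306] ydir 95.31 xaxis [ 0.0003 -0.     -1.    ] zaxis [0.996 0.092 0.   ] F [-1.12 -0.68 -0.16] gap 0.0427 j [-0.36  0.37 -0.12  1.08  0.   -0.45]
the job is handed in; nothing more can be done
None
```

The tray is back in the slicer, with its front plate holding the switch lever past the click and short of the limit. I handed the job in at 22.1 s; it reports no verdict.

I carried the tray by its pan and set it down with its nose between the runners, about 52 mm short of the slicer's front face, then let go. I then pinched the bar handle and slid the tray in short, measured steps. I backed off about 2 mm to unload the arm before opening, and lifted clear.

**Last checks:**

| Check | Measured | Required |
|---|---|---|
| Tray x in the slicer frame | 20.7–21.0 mm | 18–24 mm for the lever |
| Offset from the middle line | 0 to +1 mm | within 8 mm |
| Yaw to the slicer | about −0.3° | within 4° (0.07 rad) |
| Wrist force after letting go | about zero | no contact |

**Where they disagreed:** I have three readings of the roller travel, and the allowed range is 8 to 14 mm.
- **Tray position:** 10.7–11.0 mm.
- **Roller in the wrist view:** about 11.7 mm.
- **Side-view shift:** about 9.5 mm. A first, coarser matching of the same side view had given about 8.1 mm, right at the click.

All the final readings are inside the range, but the lowest is only about 1.5 mm above the click.

I saw no contact with the scraper, scoop, shaker or brush, but I did not measure their positions again at the end.

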